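# Pile the nursery boxes on the guarded stand

## Robot

A 6-joint arm with a two-finger parallel gripper is mounted at the origin on the work surface. World frame = base frame: x ahead of the robot, y to its left, z up, the work surface at z = 0. Lengths are in m, angles in rad, forces in N, time in s.
With the tool pointing down it reaches from about 0.375 to 0.975 m from the base axis. Payload 3.8 kg.
Tool frame: the origin (TCP) lies between the finger pads; the fingertips stand 14 mm ahead of it and the grasp point (between the pads) lies 5 mm behind it; z points along the fingers, y is the direction in which the jaws open and shut (so a half turn about z gives the same grasp; the last joint's range is limited). The gripper opens to 88 mm and grips with 3 to 60 N. Pads are 18 mm wide; open, the fingers measure 123 mm over their backs; the gripper's body (75 mm by 187 mm) begins 45 mm behind the grasp point.
Start: joints at [-1.332, 0.264, 1.604, -0, 1.274, -0.037], TCP at [0.184, -0.649, 0.253] pointing down, gripper open.
Joint ranges: [-2.63, 2.63], [-0.94, 2.18], [0.31, 2.57], [-1.31, 4.45], [0, 2.66], [-2.55, 2.55]. Speed limits (rad/s): [2.57, 2.57, 3.14, 3.14, 3.14, 3.14].

## Interface

Orientations are given as a unit quaternion [w, x, y, z].
In Python, from cell import get_obs, snapshot, calibration, job_done gives the robot as it stands.
- The arm moves only by the tool apply_moves, never from a script. Its argument "deltas" is a list of rows, each an object with "slide": the shift along the world's x, y, z as a fraction of full scale, a list of three; "delta_rot": the turn, a rotation vector about the world's x, y, z as a fraction of full scale, a list of three. A call has 1 to 20 rows; each row shifts and turns the pose as measured when the row begins; what a row does not reach is not made up. Full scale, the value 1, is 25 cm for a shift and 45 degrees for a turn. A row lasts 1/8 s, in which the tool goes at most 62.5 mm and 10.7 degrees, less where a joint would pass 70% of its speed; a pose out of reach is approached as far as the arm can. A call with a number of a shift or a turn outside -1 to 1 is refused whole. A call with a gripper value outside its range is refused whole. "gripper" is the closure, from -1 (fully open) to 1 (shut), so that 0 is half open, set as the call begins (left out, the last holds). The fingers move at their own pace and stop on an object; "squeeze" is the grip in N (left out, the last holds). Time passes only in rows, so rows that do not move let the fingers close. It gives the time, the measured TCP pose, the force and the opening at its end, in the units of the state.
- get_obs(): the state, without advancing time (a new reading comes with each control period).
- snapshot(name): name is "scene" or "top" or "wrist"; returns the picture (480x640x3 uint8, red, green, blue); there is no depth.
- calibration(name): a dict with "fx", "fy", "cx", "cy" (pixels), "dist_coeffs" ([k1, k2, p1, p2, k3] as OpenCV has them; the pictures are not rectified), "extrinsics" (4x4, takes a point from world to camera coordinates); the wrist camera has in their place "mount" (4x4, takes a point from camera to tool coordinates, whose origin is the TCP and whose axes are the flange's). Camera axes: x right, y down, z forward; pixel columns grow to the right and rows downward; lengths in m; the calibration is good to about 2 mm. A picture is of the moment at which its call begins: read the wrist's pose just before it. calibration takes no time and is no camera call.
- job_done(): hands the job in, once; it reports no verdict.
The state is a dict: "t": time; "joint_positions": joint angles; "qvel": joint speeds; "effort": joint torques, N m; "tool_pos": TCP position; "eef_rot": TCP orientation; "ft_force": force on the tool from outside, world axes, zero at the start; "wrist_torque": the same for the moment, N m; "width": opening from 0.0 (shut) to 1.0 (fully open).
Only numpy, scipy, OpenCV 4.12 (cv2) and the standard library are available. Lean on these libraries where they do the work, as an engineer would, in place of code of your own. Each camera call takes 0.05 s, during which the arm holds its last target.

## Task

Tidy the changing table: press the button on the little wooden stand so that its guard bar drops open, then stack whichever of the wipes box, board book, carton, wooden case, tin and trinket box are there in one straight pile on the middle of the stand's platform, lying flat with either face up, widest base at the bottom and narrowest at the top, with the oblong things lying lengthways along the platform. When the whole pile stands, lift the guard bar back up until it latches upright, with the button popped out again; leave the bottle, hairbrush and pacifier alone.

Things in the scene. Friction and masses are not known exactly. Their poses are not given: they have to be found in the camera images.
- stand: Fixed wooden stand. Origin on the table under the centre of its platform, z up. The platform is 90 mm along x and 170 mm along y (its length), 16 mm thick. A steel U-shaped guard bar is hinged along the -x side (the side towards the robot), with a 60 mm high white post at the -y end and a white housing (56 x 46 mm, 88 mm high) with the release button at the +y end, centred at x = -50, y = +123 mm.
- platform (a point): Centre of the platform's top face, 16 mm above the table; axes as the stand. The foot under the hinge is 30 mm wide and 8 mm thick.
- guard_hinge (a point): Middle of the guard bar's hinge axis, at x = -50, y = 0, z = 50 mm of the stand; the axis runs along the stand's y.
- guard_tab (a point): Centre of the guard bar's black rubber grip: a round bar 14 mm thick and 30 mm long, parallel to the hinge axis, that sticks out past the -y end of the guard bar; it lies 75 mm from the hinge axis, at y = -116 mm of the stand. With the bar upright it stands 125 mm above the table straight above the hinge; dropped, it lies about 70 mm above the table and 72 mm in front (-x) of the hinge. The rest of the bar is 10 mm thick; its two arms are at y = -88 and +88 mm.
- guard (a joint): Angle of the guard bar (rad): 0 upright and latched; it swings down towards -x to 1.3 (dropped, 15 degrees above level) by itself when the button is pressed. When it is lifted the latch gives way from about 0.6 rad on and snaps behind at 0; it can be moved past, to -0.13, and should be taken to about -0.1 so that it latches. Needs about 2 to 3 N at the grip; it falls again if let go before it latches.
- release_top (a point): Centre of the top of the grey release button, 26 mm across, 100 mm above the table when out.
- release (a joint): How far the button is pressed down (m): 0 out, 0.008 fully down. A spring pushes it out; fully down takes about 5 N, and the bar drops only when it is nearly fully down.
- wipes_box: White plastic wipes box, 132 x 62 x 42 mm high, about 0.3 kg. Closed, so either face may be up. Origin: its centre; z along its height, x along its length. May be absent.
- book: Thick board book lying flat, grey cover, 116 x 56 x 22 mm high. Closed, so either face may be up. Origin: its centre; z along its height, x along its length. May be absent.
- carton: Brown cardboard carton with a strip of paper along its top, 98 x 50 x 34 mm high. Closed, so either face may be up. Origin: its centre; z along its height, x along its length. May be absent.
- wood_case: Dark wooden case, 76 x 44 x 26 mm high. Closed, so either face may be up. Origin: its centre; z along its height, x along its length. May be absent.
- tin: Square metal tin, 42 x 42 x 24 mm high. Closed, so either face may be up. Origin: its centre; z along its height. May be absent.
- trinket_box: Small square white ceramic trinket box with a wooden lid, 32 x 32 x 20 mm high. Closed, so either face may be up. Origin: its centre; z along its height. May be absent.
- bottle: Glass baby bottle, 58 mm across, 152 mm high; origin under its centre. Leave alone.
- hairbrush: Blue hairbrush, 190 mm long, along its x, lying on its bristles. Leave alone.
- pacifier: Yellow pacifier, 42 mm across, 36 mm high. Leave alone.

How it is judged:
On the way, in this order (a step that is already met when the one before it is completed fails the run):
1. the button has been pressed and the guard bar has dropped (value of joint guard above 1.1 rad), for 0.2 s.
2. with the guard bar down, all the things present stand in one pile on the platform, widest at the bottom (horizontal distance between each of wipes_box, book, carton, wood_case, tin, trinket_box and platform below 0.02 m and linear speed of each of wipes_box, book, carton, wood_case, tin, trinket_box below 0.03 m/s and angle between the x axis of each of wipes_box, book, carton, wood_case and the y axis of stand, either way round below 0.26 rad and ((angle between wipes_box's own z axis and vertical below 0.12 rad and z of book in the frame of wipes_box above 0.026 m and z of carton in the frame of wipes_box above 0.032 m and z of wood_case in the frame of wipes_box above 0.028 m and z of tin in the frame of wipes_box above 0.027 m and z of trinket_box in the frame of wipes_box above 0.025 m) or (angle between wipes_box's own z axis and vertical above 3.0216 rad and z of book in the frame of wipes_box below -0.026 m and z of carton in the frame of wipes_box below -0.032 m and z of wood_case in the frame of wipes_box below -0.028 m and z of tin in the frame of wipes_box below -0.027 m and z of trinket_box in the frame of wipes_box below -0.025 m)) and ((angle between book's own z axis and vertical below 0.12 rad and z of carton in the frame of book above 0.022 m and z of wood_case in the frame of book above 0.018 m and z of tin in the frame of book above 0.017 m and z of trinket_box in the frame of book above 0.015 m) or (angle between book's own z axis and vertical above 3.0216 rad and z of carton in the frame of book below -0.022 m and z of wood_case in the frame of book below -0.018 m and z of tin in the frame of book below -0.017 m and z of trinket_box in the frame of book below -0.015 m)) and ((angle between carton's own z axis and vertical below 0.12 rad and z of wood_case in the frame of carton above 0.024 m and z of tin in the frame of carton above 0.023 m and z of trinket_box in the frame of carton above 0.021 m) or (angle between carton's own z axis and vertical above 3.0216 rad and z of wood_case in the frame of carton below -0.024 m and z of tin in the frame of carton below -0.023 m and z of trinket_box in the frame of carton below -0.021 m)) and ((angle between wood_case's own z axis and vertical below 0.12 rad and z of tin in the frame of wood_case above 0.019 m and z of trinket_box in the frame of wood_case above 0.017 m) or (angle between wood_case's own z axis and vertical above 3.0216 rad and z of tin in the frame of wood_case below -0.019 m and z of trinket_box in the frame of wood_case below -0.017 m)) and ((angle between tin's own z axis and vertical below 0.12 rad and z of trinket_box in the frame of tin above 0.016 m) or (angle between tin's own z axis and vertical above 3.0216 rad and z of trinket_box in the frame of tin below -0.016 m)) and (angle between trinket_box's own z axis and vertical below 0.12 rad or angle between trinket_box's own z axis and vertical above 3.0216 rad) and value of joint guard above 0.9 rad), for 0.3 s.
3. the guard bar has been lifted and is latched upright (value of joint guard below 0.06 rad and value of joint release below 0.003 m), for 0.2 s.
At the end, for the whole second after the job is handed in: One pile: every centre within 20 mm of the platform centre (from above), flat within 0.12 rad, each narrower thing above all wider ones, oblong ones along the platform within 0.26 rad, at rest; guard bar within 0.06 rad of upright, button less than 3 mm down (all of step 3 and horizontal distance between each of wipes_box, book, carton, wood_case, tin, trinket_box and platform below 0.02 m and linear speed of each of wipes_box, book, carton, wood_case, tin, trinket_box below 0.03 m/s and angle between the x axis of each of wipes_box, book, carton, wood_case and the y axis of stand, either way round below 0.26 rad and ((angle between wipes_box's own z axis and vertical below 0.12 rad and z of book in the frame of wipes_box above 0.026 m and z of carton in the frame of wipes_box above 0.032 m and z of wood_case in the frame of wipes_box above 0.028 m and z of tin in the frame of wipes_box above 0.027 m and z of trinket_box in the frame of wipes_box above 0.025 m) or (angle between wipes_box's own z axis and vertical above 3.0216 rad and z of book in the frame of wipes_box below -0.026 m and z of carton in the frame of wipes_box below -0.032 m and z of wood_case in the frame of wipes_box below -0.028 m and z of tin in the frame of wipes_box below -0.027 m and z of trinket_box in the frame of wipes_box below -0.025 m)) and ((angle between book's own z axis and vertical below 0.12 rad and z of carton in the frame of book above 0.022 m and z of wood_case in the frame of book above 0.018 m and z of tin in the frame of book above 0.017 m and z of trinket_box in the frame of book above 0.015 m) or (angle between book's own z axis and vertical above 3.0216 rad and z of carton in the frame of book below -0.022 m and z of wood_case in the frame of book below -0.018 m and z of tin in the frame of book below -0.017 m and z of trinket_box in the frame of book below -0.015 m)) and ((angle between carton's own z axis and vertical below 0.12 rad and z of wood_case in the frame of carton above 0.024 m and z of tin in the frame of carton above 0.023 m and z of trinket_box in the frame of carton above 0.021 m) or (angle between carton's own z axis and vertical above 3.0216 rad and z of wood_case in the frame of carton below -0.024 m and z of tin in the frame of carton below -0.023 m and z of trinket_box in the frame of carton below -0.021 m)) and ((angle between wood_case's own z axis and vertical below 0.12 rad and z of tin in the frame of wood_case above 0.019 m and z of trinket_box in the frame of wood_case above 0.017 m) or (angle between wood_case's own z axis and vertical above 3.0216 rad and z of tin in the frame of wood_case below -0.019 m and z of trinket_box in the frame of wood_case below -0.017 m)) and ((angle between tin's own z axis and vertical below 0.12 rad and z of trinket_box in the frame of tin above 0.016 m) or (angle between tin's own z axis and vertical above 3.0216 rad and z of trinket_box in the frame of tin below -0.016 m)) and (angle between trinket_box's own z axis and vertical below 0.12 rad or angle between trinket_box's own z axis and vertical above 3.0216 rad)); the robot touches nothing.
It fails at once if bottle disturbed (moved more than 40 mm) (distance of bottle from where it was at the start of the episode above 0.04 m).
It fails at once if hairbrush disturbed (moved more than 40 mm) (distance of hairbrush from where it was at the start of the episode above 0.04 m).
It fails at once if pacifier disturbed (moved more than 40 mm) (distance of pacifier from where it was at the start of the episode above 0.04 m).
Of wipes_box, book, carton, wood_case, tin, trinket_box only 5 to 6 are there at a start; the rules pass over those that are not, and their reading is None.
At some moment in a run one of tin, trinket_box may be knocked a few centimetres aside while the robot is not near it.
Once in a run the grip may slacken for a moment while it holds something.
It also fails if it takes over 210 s, if anything falls off the work surface, if the arm or the gripper's body presses on something with over 40 N, if the wrist force passes 120 N, or if a joint passes its speed limit or range.

## Working session

There is one attempt and no reset: what is moved stays moved. The work goes in short steps, Python scripts to look and compute and a tool call to move; the robot and the scene stay as the last step left them, time stands still between calls to the robot, and variables do not carry over. Pictures are saved under pics/ and viewed, and the job is handed in when it is done.

Besides the shell and the picture viewer there is one more tool, called after "Request:" as name(argument=value, ...) on one line, values as JSON. apply_moves: Moves the arm, as the interface text tells. Its arguments: {"type":"object","properties":{"deltas":{"type":"array","items":{"type":"object","properties":{"slide":{"type":"array","items":{"type":"number","minimum":-1,"maximum":1}},"delta_rot":{"type":"array","items":{"type":"number","minimum":-1,"maximum":1}}}}},"gripper":{"type":"number"},"squeeze":{"type":"number"}},"required":["deltas"]}

```bash
ls; mkdir -p pics
python3 - <<'E'
from cell import *
import cv2
print(get_obs())
for n in ("scene","top","wrist"):
    c=calibration(n);print(n,c)
    cv2.imwrite(f"pics/{n}0.png",snapshot(n)[:,:,::-1])
E
```

```text
pics
{'t': 0.0, 'joint_positions': array([-1.33188233e+00,  2.64772411e-01,  1.60531234e+00, -2.02663664e-05,
        1.27367521e+00, -3.69301015e-02]), 'qvel': array([-1.08918950e-03, -1.13406384e-03,  6.36372607e-04,  2.12202170e-05,
       -1.26201835e-03,  8.77928753e-05]), 'effort': array([-1.21783793e-03, -5.02119577e+01, -3.56874561e+01,  7.26763532e-02,
        2.94059201e-02, -1.79966473e-04]), 'tool_pos': array([ 0.18366237, -0.64886296,  0.25140827]), 'eef_rot': array([-1.07715337e-03,  9.90502831e-01,  1.37488060e-01, -1.18890737e-04]), 'ft_force': array([-0.31510655, -0.92646462, -0.1778081 ]), 'wrist_torque': array([-0.0034505 , -0.00675932, -0.07252029]), 'width': 1.0017620088589407}
scene {'fx': 451.60456275393796, 'fy': 451.60456275393796, 'cx': 318.13318885379056, 'cy': 234.04206622963525, 'dist_coeffs': array([-0.00513975,  0.        ,  0.        ,  0.        ,  0.        ]), 'extrinsics': array([[ 0.74869118,  0.66291117,  0.00320861, -0.37898207],
       [ 0.54126866, -0.60849946, -0.58030736, -0.34768374],
       [-0.38273979,  0.43620773, -0.81439123,  1.335791
[... 374 characters left out ...]
-0.09344854,  0.59834389],
       [ 0.09349753,  0.00440568, -0.99560976,  1.17448287],
       [ 0.        ,  0.        ,  0.        ,  1.        ]])}
wrist {'fx': 379.04936859260886, 'fy': 379.04936859260886, 'cx': 321.5902248242783, 'cy': 239.99139959385982, 'dist_coeffs': array([-0.03818252,  0.        ,  0.        ,  0.        ,  0.        ]), 'mount': array([[-7.58063257e-05, -9.46890384e-01, -3.21556520e-01,
         8.39566767e-02],
       [ 9.99999986e-01, -2.40248825e-05, -1.65001768e-04,
        -5.35127412e-05],
       [ 1.48513230e-04, -3.21556528e-01,  9.46890372e-01,
        -1.30498224e-01],
       [ 0.00000000e+00,  0.00000000e+00,  0.00000000e+00,
         1.00000000e+00]])}
```

View pics/scene0.png

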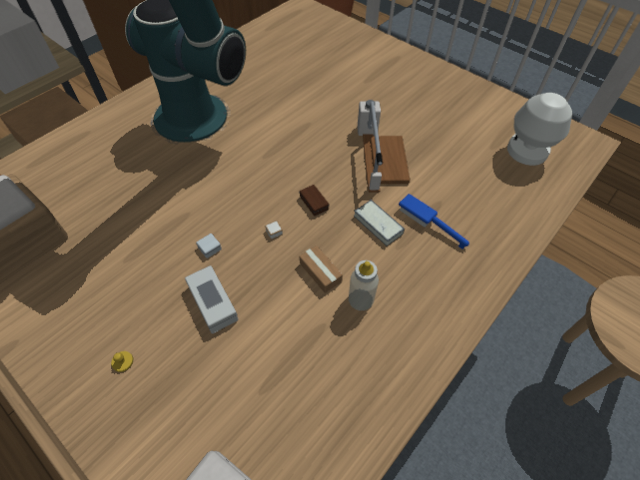

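View pics/top0.png

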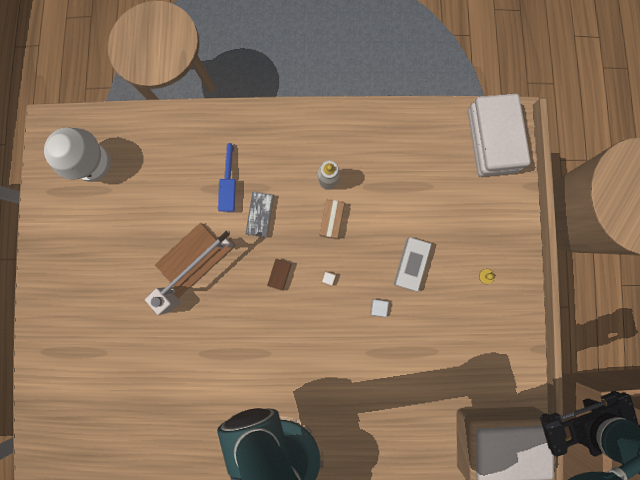

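The top view shows all six items: wipes box (414,264), book (260,214), carton (333,219), case (280,274), tin (380,308) and trinket box (330,279). The stand is at about (195,258), with its housing at (158,301). I'll enlarge the area to measure it.

```bash
cat > h.py <<'E'
import numpy as np, cv2
from cell import *
from scipy.spatial.transform import Rotation as R
def cam(n):
    c=calibration(n);K=np.array([[c['fx'],0,c['cx']],[0,c['fy'],c['cy']],[0,0,1.]]);d=np.array(c['dist_coeffs'])
    if n=='wrist':
        o=get_obs();q=o['eef_rot'];T=np.eye(4);T[:3,:3]=R.from_quat([q[1],q[2],q[3],q[0]]).as_matrix();T[:3,3]=o['tool_pos']
        E=np.linalg.inv(T@c['mount'])
    else: E=c['extrinsics']
    return K,d,E
def p2w(C,uv,z):
    K,d,E=C
    uv=np.array(uv,float).reshape(-1,1,2);n=cv2.undistortPoints(uv,K,d).reshape(-1,2)
    Rm,t=E[:3,:3],E[:3,3];o=-Rm.T@t
    r=np.c_[n,np.ones(len(n))]@Rm
    s=(z-o[2])/r[:,2]
    return o+r*s[:,None]
def w2p(C,P):
    K,d,E=C
    return cv2.projectPoints(np.array(P,float).reshape(-1,3),cv2.Rodrigues(E[:3,:3])[0],E[:3,3],K,d)[0].reshape(-1,2)
def crop(im,x0,y0,w,h,f,name):
    cv2.imwrite(name,cv2.resize(im[y0:y0+h,x0:x0+w],None,fx=f,fy=f,interpolation=cv2.INTER_CUBIC)[:,:,::-1])
def box(C,x,y,z0,yaw,L,W,H):
    c,s=np.cos(yaw),np.sin(yaw)
    P=[[x+c*a*L/2-s*b*W/2,y+s*a*L/2+c*b*W/2,z0+k*H] for k in(0,1) for a,b in((1,1),(-1,1),(-1,-1),(1,-1))]
    return w2p(C,P)
def draw(im,q,f,x0,y0,col):
    q=((q-[x0,y0])*f+f/2).astype(int)
    for a,b in [(0,1),(1,2),(2,3),(3,0),(4,5),(5,6),(6,7),(7,4),(0,4),(1,5),(2,6),(3,7)]:
        cv2.line(im,tuple(map(int,q[a])),tuple(map(int,q[b])),col,1)
E
python3 - <<'E'
from h import *
im=cv2.imread('pics/top0.png')[:,:,::-1]
crop(im,140,180,200,150,4,'pics/tA.png')
crop(im,310,150,200,180,4,'pics/tB.png')
E
```

```text
(no output)
```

View pics/tA.png

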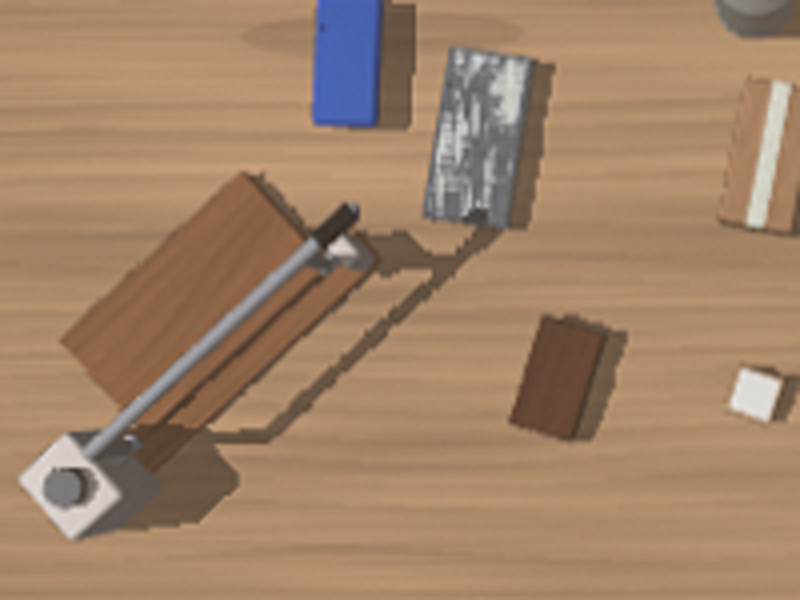

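View pics/tB.png

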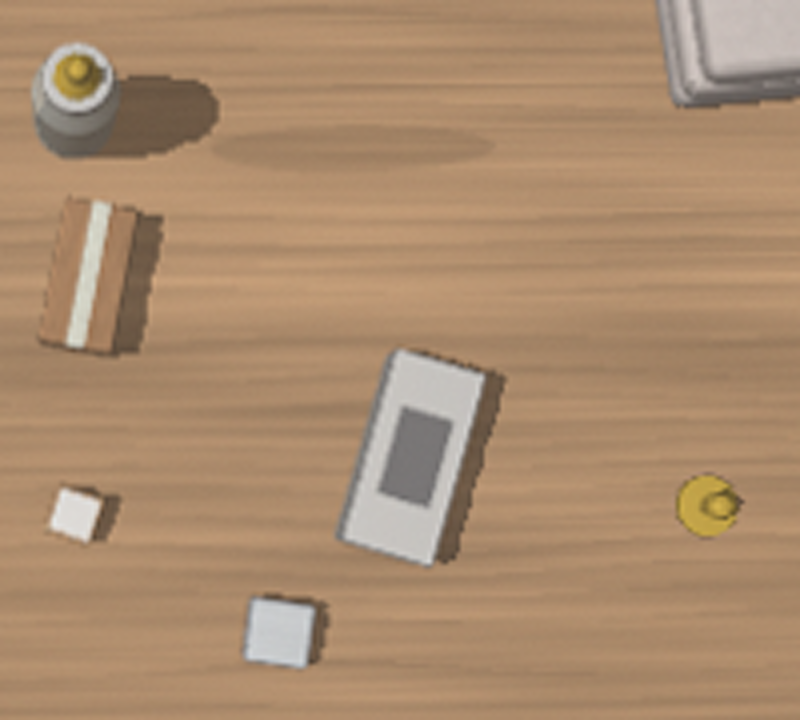

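```bash
cat > m0.py <<'E'
from h import *
from scipy.optimize import least_squares
C=cam('top')
f=lambda pts,x0,y0,k=4:(np.array(pts,float)+.5)/k-.5+[x0,y0]
A=(140,180);B=(310,150)
O={'wipes':([(397,349),(486,375),(432,566),(340,539)],B,.132,.062,.042),
'book':([(454,47),(533,58),(508,229),(424,216)],A,.116,.056,.022),
'carton':([(68,197),(140,210),(112,354),(38,340)],B,.098,.05,.034),
'case':([(546,316),(606,334),(575,440),(510,422)],A,.076,.044,.026),
'tin':([(252,597),(315,603),(306,668),(246,661)],B,.042,.042,.024),
'trink':([(62,487),(103,500),(90,543),(49,528)],B,.032,.032,.020)}
if __name__=='__main__':
  for n,(p,o,L,W,H) in O.items():
    w=p2w(C,f(p,*o),H)[:,:2];c=w.mean(0)
    l=(w[0]+w[1]-w[2]-w[3])/2;s=(w[1]+w[2]-w[0]-w[3])/2
    print(n,c.round(4),'L %.3f W %.3f (%.3f %.3f)'%(np.hypot(*l),np.hypot(*s),L,W),'yaw %.3f'%np.arctan2(l[1],l[0]), 'yawS %.3f'%np.arctan2(s[1],s[0]))
  rel=p2w(C,f([(66,487)],*A),.1)[0];tab=p2w(C,f([(338,226)],*A),.125)[0]
  pl=p2w(C,f([(246,172),(62,342)],*A),.016)
  print('rel',rel,'tab',tab,'pl',pl)
  # stand fit: rel at (-.05,.123), tab at(-.05,-.116), corners (+.045,-.085),(+.045,.085)
  M=np.array([[-.05,.123],[-.05,-.116],[.045,-.085],[.045,.085]]);W=np.array([rel[:2],tab[:2],pl[0,:2],pl[1,:2]])
  fun=lambda v:(np.c_[v[0]+np.cos(v[2])*M[:,0]-np.sin(v[2])*M[:,1],v[1]+np.sin(v[2])*M[:,0]+np.cos(v[2])*M[:,1]]-W).ravel()
  r=least_squares(fun,[.55,.2,.8]);print(r.x,(r.fun*1000).round(1))
  for q,z in(((330,175),.12),((487,276),.03),((229,160),.03),((228,211),.04),((235,211),.04)):print(p2w(C,[q],z)[0].round(3))
E
python3 m0.py
```

```text
wipes [ 0.5151 -0.3563] L 0.130 W 0.062 (0.132 0.062) yaw -0.312 yawS -1.867
book [0.6539 0.0486] L 0.117 W 0.056 (0.116 0.056) yaw -0.157 yawS -1.729
carton [ 0.6381 -0.1456] L 0.098 W 0.049 (0.098 0.050) yaw -0.211 yawS -1.765
case [ 0.4921 -0.0049] L 0.073 W 0.043 (0.076 0.044) yaw -0.311 yawS -1.858
tin [ 0.4012 -0.2682] L 0.043 W 0.041 (0.042 0.042) yaw -0.136 yawS -1.688
trink [ 0.48  -0.135] L 0.029 W 0.029 (0.032 0.032) yaw -0.313 yawS -1.909
rel [0.42564691 0.29811641 0.1       ] tab [0.58542755 0.12201405 0.125     ] pl [[0.63275894 0.20842213 0.016     ]
 [0.51857191 0.33312324 0.016     ]]
[0.54362733 0.24081364 0.74042272] [-1.9 -0.2 -0.5 -0.6  1.4  0.   0.9  0.8]
[ 0.736 -0.14   0.12 ]
[ 0.48  -0.556  0.03 ]
[0.801 0.131 0.03 ]
[0.66 0.13 0.04]
[0.66  0.112 0.04 ]
```

Request:
apply_moves(deltas=[{"slide": [0.13, 0.18, 0], "delta_rot": [0, 0, 0.2]}, {"slide": [0.13, 0.18, 0], "delta_rot": [0, 0, 0.2]}, {"slide": [0.13, 0.18, 0], "delta_rot": [0, 0, 0.2]}, {"slide": [0.13, 0.18, 0], "delta_rot": [0, 0, 0.2]}, {"slide": [0.13, 0.18, 0], "delta_rot": [0, 0, 0.2]}, {"slide": [0.13, 0.18, 0], "delta_rot": [0, 0, 0.2]}, {"slide": [0.13, 0.18, 0], "delta_rot": [0, 0, 0.2]}, {"slide": [0.13, 0.18, 0], "delta_rot": [0, 0, 0.2]}, {"slide": [0.13, 0.18, 0], "delta_rot": [0, 0, 0.2]}, {"slide": [0.13, 0.18, 0], "delta_rot": [0, 0, 0.2]}], gripper=1, squeeze=20)

```text
t: 1.4
tool_pos: [0.5127, -0.186, 0.2482]
eef_rot: [-0.001, 0.586, 0.811, -0.001]
ft_force: [0.7, -0.3, 0.4]
width: 0.006
```

Request:
apply_moves(deltas=[{"slide": [-0.04, 0.215, -0.03]}, {"slide": [-0.04, 0.215, -0.03]}, {"slide": [-0.04, 0.215, -0.03]}, {"slide": [-0.04, 0.215, -0.03]}, {"slide": [-0.04, 0.215, -0.03]}, {"slide": [-0.04, 0.215, -0.03]}, {"slide": [-0.04, 0.215, -0.03]}, {"slide": [-0.04, 0.215, -0.03]}, {"slide": [-0.04, 0.215, -0.03]}])

```text
schema error: expected keys slide, delta_rot
```

Request:
apply_moves(deltas=[{"slide": [-0.04, 0.215, -0.03], "delta_rot": [0, 0, 0]}, {"slide": [-0.04, 0.215, -0.03], "delta_rot": [0, 0, 0]}, {"slide": [-0.04, 0.215, -0.03], "delta_rot": [0, 0, 0]}, {"slide": [-0.04, 0.215, -0.03], "delta_rot": [0, 0, 0]}, {"slide": [-0.04, 0.215, -0.03], "delta_rot": [0, 0, 0]}, {"slide": [-0.04, 0.215, -0.03], "delta_rot": [0, 0, 0]}, {"slide": [-0.04, 0.215, -0.03], "delta_rot": [0, 0, 0]}, {"slide": [-0.04, 0.215, -0.03], "delta_rot": [0, 0, 0]}, {"slide": [-0.04, 0.215, -0.03], "delta_rot": [0, 0, 0]}])

```text
t: 2.52
tool_pos: [0.4201, 0.3129, 0.1785]
eef_rot: [0.0, 0.585, 0.811, 0.0]
ft_force: [1.2, 0.9, -0.3]
width: -0.0
```

```bash
cat > look.py <<'E'
import sys
from h import *
n=sys.argv[1];o=get_obs();C=cam(n);im=snapshot(n);cv2.imwrite('pics/'+sys.argv[2]+'.png',im[:,:,::-1])
q=o['eef_rot'];print(o['t'],o['tool_pos'].round(4),'th',2*np.arctan2(q[2],q[1]))
np.savez('pics/'+sys.argv[2]+'.npz',K=C[0],d=C[1],E=C[2])
E
python3 look.py wrist w1
```

```text
2.525 [0.4201 0.3129 0.1785] th 1.8919333061193997
```

View pics/w1.png

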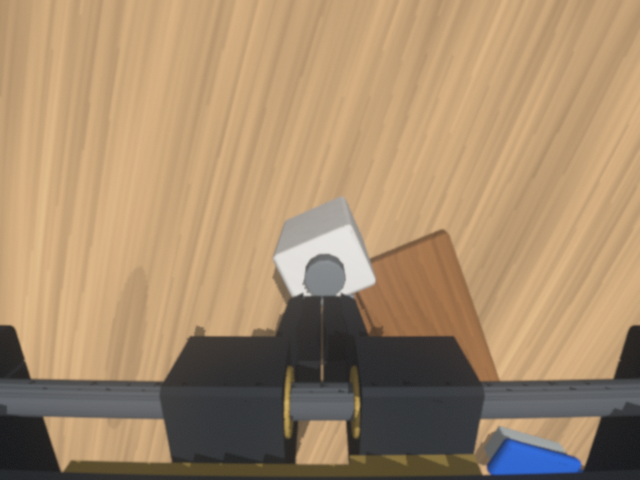

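Run:
```python
from h import *
C=cam('wrist')
print(p2w(C,[(325,275)],.1), p2w(C,[(277,257),(344,225),(374,282)],.088),p2w(C,[(445,231)],.016))
c,s=np.cos(.7404),np.sin(.7404)
for a,b in((-.05,.123),(-.078,.146),(-.078,.1),(-.022,.146),(.045,.085)):print(a,b,.5436+c*a-s*b,.2408+s*a+c*b)
```

```text
[[0.42316277 0.31096293 0.1       ]] [[0.39268043 0.30804337 0.088     ]
 [0.42529707 0.34083563 0.088     ]
 [0.45608757 0.31132449 0.088     ]] [[0.51527994 0.34377882 0.016     ]]
-0.05 0.123 0.4237163216278782 0.29786928823780495
-0.078 0.146 0.38753134102471143 0.2959595294183614
-0.078 0.1 0.4185621702993449 0.26200238533160775
-0.022 0.146 0.42887047295641156 0.33373619114400216
0.045 0.085 0.5194793694686971 0.3339031427115776
```

```bash
python3 look.py wrist w2; python3 look.py top t2
python3 - <<'E'
from h import *
im=cv2.imread('pics/w2.png')[:,:,::-1];crop(im,220,180,260,140,3,'pics/w2c.png')
E
```

```text
2.575 [0.4184 0.3183 0.1777] th 1.8938241479563016
2.625 [0.419  0.3152 0.1778] th 1.896836265652497
```

View pics/w2c.png

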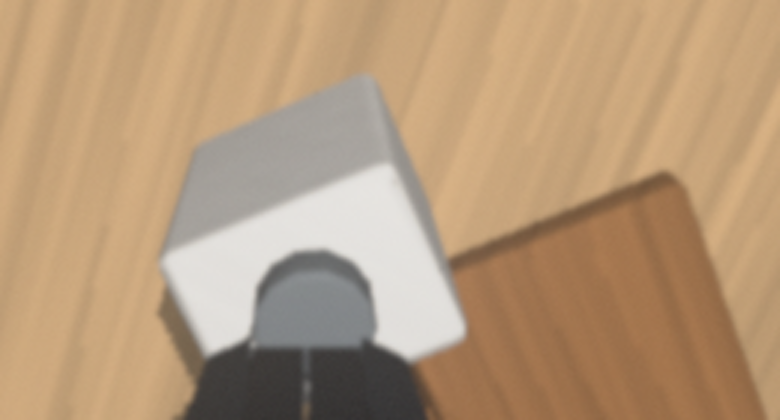

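Run:
```python
from h import *
z=np.load('pics/w2.npz');C=(z['K'],z['d'],z['E'])
f=lambda p:(np.array(p)+.5)/3-.5+[220,180]
print(p2w(C,f([(165,263),(390,165),(463,330)]),.088),p2w(C,f([(668,178)]),.016),p2w(C,f([(312,308)]),.1))
```

```text
[[0.39324616 0.30090007 0.088     ]
 [0.43063216 0.33615223 0.088     ]
 [0.45802683 0.30629088 0.088     ]] [[0.5160316 0.336837  0.016    ]] [[0.42393972 0.3061546  0.1       ]]
```

Request:
apply_moves(deltas=[{"slide": [0.02, -0.06, 0], "delta_rot": [0, 0, 0]}, {"slide": [0, 0, -0.08], "delta_rot": [0, 0, 0]}, {"slide": [0, 0, -0.08], "delta_rot": [0, 0, 0]}, {"slide": [0, 0, -0.02], "delta_rot": [0, 0, 0]}, {"slide": [0, 0, 0], "delta_rot": [0, 0, 0]}])

```text
t: 3.3
tool_pos: [0.4279, 0.2886, 0.1333]
eef_rot: [0.001, 0.586, 0.81, -0.001]
ft_force: [0.4, 0.1, 0.1]
width: 0.004
```

Request:
apply_moves(deltas=[{"slide": [-0.016, 0.036, 0], "delta_rot": [0, 0, 0]}, {"slide": [0, 0, -0.05], "delta_rot": [0, 0, 0]}, {"slide": [0, 0, -0.03], "delta_rot": [0, 0, 0]}, {"slide": [0, 0, -0.02], "delta_rot": [0, 0, 0]}, {"slide": [0, 0, -0.02], "delta_rot": [0, 0, 0]}])

```text
t: 3.92
tool_pos: [0.4256, 0.2985, 0.1059]
eef_rot: [0.002, 0.586, 0.81, 0.001]
ft_force: [-10.8, -8.2, 40.1]
width: 0.005
```

Request:
apply_moves(deltas=[{"slide": [0, 0, 0.02], "delta_rot": [0, 0, 0]}, {"slide": [0, 0, 0.1], "delta_rot": [0, 0, 0]}, {"slide": [0, 0, 0.15], "delta_rot": [0, 0, 0]}])

```text
t: 4.3
tool_pos: [0.4232, 0.2973, 0.1713]
eef_rot: [0.001, 0.586, 0.81, -0.003]
ft_force: [0.6, 0.1, 0.2]
width: 0.009
```

```bash
python3 look.py scene s3; python3 look.py top t3
```

```text
4.3 [0.4232 0.2973 0.1713] th 1.8892477697539731
4.35 [0.4261 0.2992 0.1774] th 1.8893271016471658
```

View pics/t3.png

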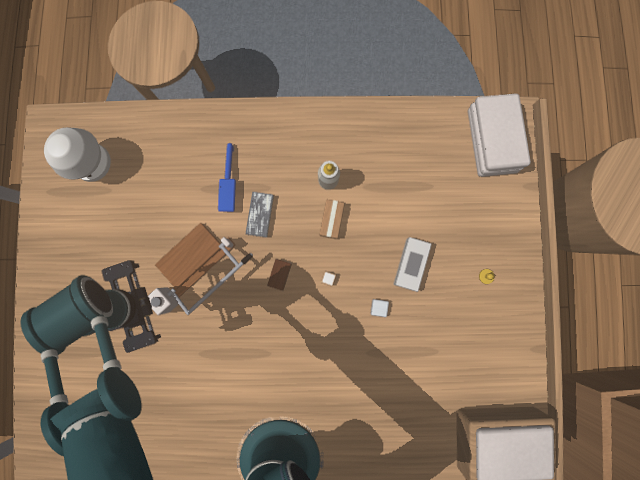

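View pics/s3.png

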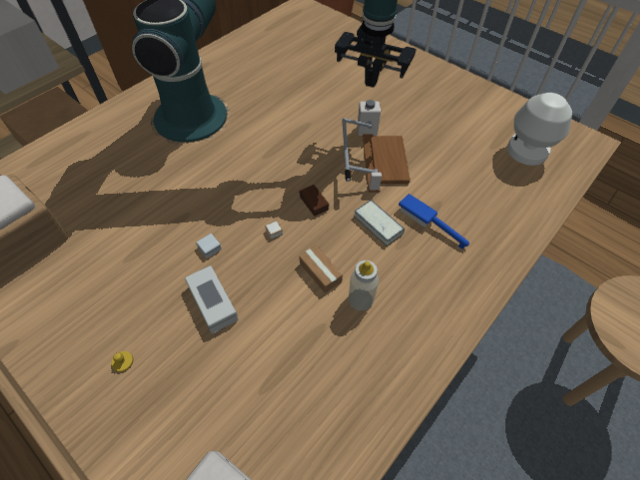

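Request:
apply_moves(deltas=[{"slide": [0.03, -0.215, 0.03], "delta_rot": [0, 0, 0.1]}, {"slide": [0.03, -0.215, 0.03], "delta_rot": [0, 0, 0.1]}, {"slide": [0.03, -0.215, 0], "delta_rot": [0, 0, 0.1]}, {"slide": [0.03, -0.215, 0], "delta_rot": [0, 0, 0.1]}, {"slide": [0.03, -0.215, 0], "delta_rot": [0, 0, 0.1]}, {"slide": [0.03, -0.215, 0], "delta_rot": [0, 0, 0.1]}, {"slide": [0.03, -0.215, 0], "delta_rot": [0, 0, 0.1]}, {"slide": [0.03, -0.215, 0], "delta_rot": [0, 0, 0.1]}, {"slide": [0.03, -0.215, 0], "delta_rot": [0, 0, 0.1]}, {"slide": [0.03, -0.215, 0], "delta_rot": [0, 0, 0.1]}, {"slide": [0.03, -0.215, 0], "delta_rot": [0, 0, 0.1]}, {"slide": [0.03, -0.15, 0], "delta_rot": [0, 0, 0.1]}, {"slide": [0, -0.03, 0], "delta_rot": [0, 0, 0]}, {"slide": [0, 0, 0], "delta_rot": [0, 0, 0]}], gripper=-1)

```text
t: 6.15
tool_pos: [0.5113, -0.3533, 0.1733]
eef_rot: [-0.004, 0.137, 0.99, 0.006]
ft_force: [-0.4, 0.0, 0.7]
width: 1.001
```

```bash
python3 look.py wrist w4
```

```text
6.15 [ 0.5113 -0.3533  0.1733] th 2.865783550181499
```

View pics/w4.png

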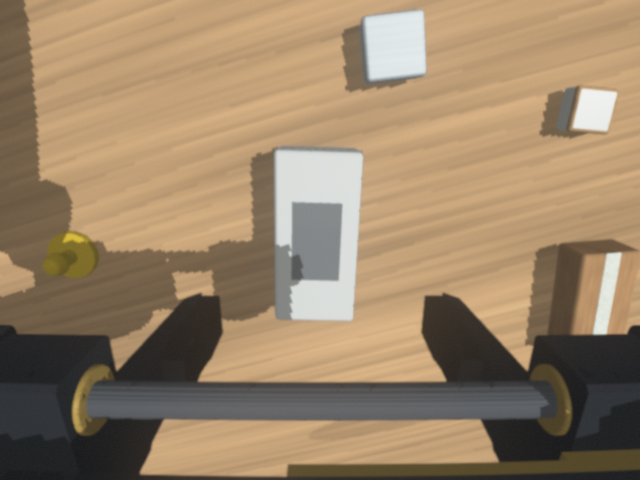

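```bash
cat > meas.py <<'E'
import sys,json
from h import *
# meas.py view H L W corners(x,y;...) starting on one short edge, going round
z=np.load('pics/'+sys.argv[1]+'.npz');C=(z['K'],z['d'],z['E'])
H=float(sys.argv[2]);p=np.array(json.loads(sys.argv[3]),float)
w=p2w(C,p,H)[:,:2];c=w.mean(0)
l=(w[0]+w[1]-w[2]-w[3])/2;s=(w[1]+w[2]-w[0]-w[3])/2
print('c',c.round(4),'L %.4f W %.4f'%(np.hypot(*l),np.hypot(*s)),'yawL %.3f'%(np.arctan2(l[1],l[0])%np.pi),'yawW %.3f'%(np.arctan2(s[1],s[0])%np.pi))
E
python3 meas.py w4 .042 '[[275,149],[362,152],[353,320],[276,318]]'
python3 meas.py w4 .024 '[[362,17],[423,11],[426,75],[367,82]]'
python3 meas.py w4 .020 '[[577,87],[616,91],[607,132],[569,129]]'
```

```text
c [ 0.5146 -0.3566] L 0.1289 W 0.0597 yawL 2.839 yawW 1.260
c [ 0.4023 -0.2694] L 0.0404 W 0.0408 yawL 2.984 yawW 1.403
c [ 0.4804 -0.1368] L 0.0291 W 0.0301 yawL 2.846 yawW 1.233
```

Request:
apply_moves(deltas=[{"slide": [0.014, -0.012, 0], "delta_rot": [0, 0, -0.04]}, {"slide": [0, 0, -0.12], "delta_rot": [0, 0, 0]}, {"slide": [0, 0, -0.14], "delta_rot": [0, 0, 0]}, {"slide": [0, 0, -0.14], "delta_rot": [0, 0, 0]}, {"slide": [0, 0, -0.08], "delta_rot": [0, 0, 0]}, {"slide": [0, 0, -0.02], "delta_rot": [0, 0, 0]}, {"slide": [0, 0, 0], "delta_rot": [0, 0, 0]}])

```text
t: 7.08
tool_pos: [0.5183, -0.3498, 0.0486]
eef_rot: [-0.001, 0.153, 0.988, 0.005]
ft_force: [-0.7, 0.5, 0.7]
width: 0.998
```

Request:
apply_moves(deltas=[{"slide": [-0.012, -0.026, 0], "delta_rot": [0, 0, 0]}, {"slide": [0, 0, -0.05], "delta_rot": [0, 0, 0]}, {"slide": [0, 0, -0.05], "delta_rot": [0, 0, 0]}, {"slide": [0, 0, -0.01], "delta_rot": [0, 0, 0]}])

```text
t: 7.58
tool_pos: [0.517, -0.3587, 0.023]
eef_rot: [0.001, 0.153, 0.988, 0.004]
ft_force: [-0.0, -0.5, -0.5]
width: 1.001
```

Request:
apply_moves(deltas=[{"slide": [0, 0, 0], "delta_rot": [0, 0, 0]}, {"slide": [0, 0, 0], "delta_rot": [0, 0, 0]}, {"slide": [0, 0, 0], "delta_rot": [0, 0, 0]}, {"slide": [0, 0, 0], "delta_rot": [0, 0, 0]}], gripper=1, squeeze=30)

```text
t: 8.07
tool_pos: [0.5169, -0.3585, 0.0225]
eef_rot: [0.001, 0.153, 0.988, 0.004]
ft_force: [-0.2, -1.1, -2.1]
width: 0.7
```

Request:
apply_moves(deltas=[{"slide": [0, 0, 0.08], "delta_rot": [0, 0, 0]}, {"slide": [0, 0, 0.14], "delta_rot": [0, 0, 0]}, {"slide": [0, 0.05, 0.16], "delta_rot": [0, 0, 0]}, {"slide": [0.01, 0.12, 0.1], "delta_rot": [0, 0, -0.06]}, {"slide": [0.01, 0.18, 0], "delta_rot": [0, 0, -0.06]}, {"slide": [0.01, 0.2, 0], "delta_rot": [0, 0, -0.06]}, {"slide": [0.01, 0.2, 0], "delta_rot": [0, 0, -0.06]}, {"slide": [0.01, 0.2, 0], "delta_rot": [0, 0, -0.06]}, {"slide": [0.01, 0.2, 0], "delta_rot": [0, 0, -0.06]}, {"slide": [0.01, 0.2, 0], "delta_rot": [0, 0, -0.06]}, {"slide": [0.01, 0.2, 0], "delta_rot": [0, 0, -0.06]}, {"slide": [0.01, 0.2, 0], "delta_rot": [0, 0, -0.06]}, {"slide": [0.01, 0.2, 0], "delta_rot": [0, 0, -0.06]}, {"slide": [0.01, 0.2, 0], "delta_rot": [0, 0, -0.06]}, {"slide": [0, 0.16, 0], "delta_rot": [0, 0, 0]}, {"slide": [0, 0.08, 0], "delta_rot": [0, 0, 0]}, {"slide": [0, 0, 0], "delta_rot": [0, 0, 0]}])

```text
t: 10.2
tool_pos: [0.5437, 0.2574, 0.1683]
eef_rot: [0.012, 0.411, 0.912, 0.005]
ft_force: [0.3, -0.7, -2.4]
width: 0.697
```

```bash
python3 look.py wrist w5
```

```text
10.2 [0.5437 0.2574 0.1683] th 2.2953728128124142
```

View pics/w5.png

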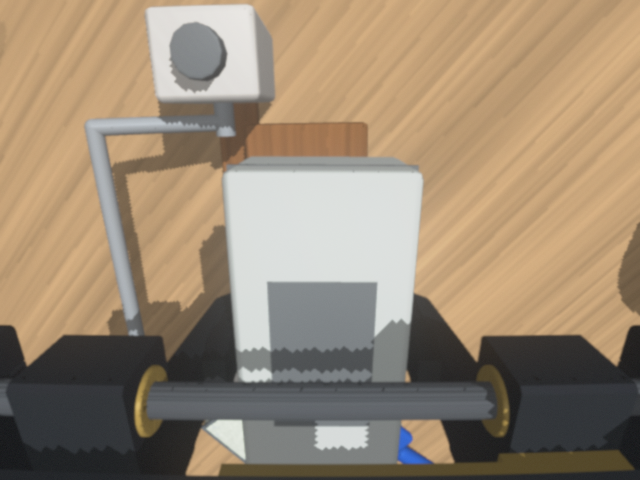

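```bash
cat > d.py <<'E'
import sys
from h import *
# d.py x y z theta  -> remaining slide (scale) and rot (scale)
x,y,z,th=map(float,sys.argv[1:5]);o=get_obs();q=o['eef_rot']
Rc=R.from_quat([q[1],q[2],q[3],q[0]]);Rt=R.from_quat([np.cos(th/2),np.sin(th/2),0,0])
rv=(Rt*Rc.inv()).as_rotvec()/np.deg2rad(45)
print('t %.2f'%o['t'],'pos',o['tool_pos'].round(4),'slide',((np.array([x,y,z])-o['tool_pos'])/.25).round(3),'rot',rv.round(3),'F',o['ft_force'].round(1),'w %.1fmm'%(o['width']*88))
E
python3 d.py .545 .239 .0395 2.311
python3 meas.py w5 .1 '[[197,22],[226,52],[197,80],[168,52]]'
python3 meas.py w5 .088 '[[147,10],[252,6],[270,98],[160,100]]'
```

```text
t 10.25 pos [0.5438 0.2566 0.1682] slide [ 0.005 -0.07  -0.515] rot [0.    0.034 0.021] F [ 0.2  0.3 -3.2] w 61.9mm
c [0.4277 0.3018] L 0.0195 W 0.0178 yawL 1.419 yawW 3.073
c [0.4289 0.303 ] L 0.0423 W 0.0543 yawL 2.392 yawW 0.741
```

Request:
apply_moves(deltas=[{"slide": [0.005, -0.06, -0.03], "delta_rot": [0, 0.034, 0.02]}, {"slide": [0, 0, -0.1], "delta_rot": [0, 0, 0]}, {"slide": [0, 0, -0.12], "delta_rot": [0, 0, 0]}, {"slide": [0, 0, -0.1], "delta_rot": [0, 0, 0]}, {"slide": [0, 0, -0.05], "delta_rot": [0, 0, 0]}, {"slide": [0, 0, 0], "delta_rot": [0, 0, 0]}])

```text
t: 11.0
tool_pos: [0.5463, 0.232, 0.0682]
eef_rot: [0.001, 0.407, 0.913, -0.001]
ft_force: [0.3, 0.6, -2.5]
width: 0.698
```

```bash
python3 d.py .545 .239 .0395 2.311
```

```text
t 11.00 pos [0.5463 0.232  0.0682] slide [-0.005  0.028 -0.115] rot [0.004 0.001 0.01 ] F [ 0.3  0.6 -2.5] w 61.4mm
```

Request:
apply_moves(deltas=[{"slide": [-0.005, 0.024, -0.02], "delta_rot": [0, 0, 0.01]}, {"slide": [0, 0, -0.04], "delta_rot": [0, 0, 0]}, {"slide": [0, 0, -0.04], "delta_rot": [0, 0, 0]}, {"slide": [0, 0, -0.015], "delta_rot": [0, 0, 0]}, {"slide": [0, 0, 0], "delta_rot": [0, 0, 0]}])

```text
t: 11.62
tool_pos: [0.547, 0.239, 0.0404]
eef_rot: [0.003, 0.403, 0.915, 0.0]
ft_force: [-0.7, 0.5, -2.6]
width: 0.698
```

```bash
python3 d.py .545 .239 .0395 2.311
```

```text
t 11.62 pos [0.547  0.239  0.0404] slide [-0.008  0.    -0.004] rot [ 0.002  0.007 -0.001] F [-0.7  0.5 -2.6] w 61.5mm
```

Request:
apply_moves(deltas=[{"slide": [-0.007, 0, -0.006], "delta_rot": [0, 0, 0]}, {"slide": [0, 0, -0.003], "delta_rot": [0, 0, 0]}, {"slide": [0, 0, 0], "delta_rot": [0, 0, 0]}])

```text
t: 12.0
tool_pos: [0.5454, 0.2392, 0.0391]
eef_rot: [0.003, 0.403, 0.915, 0.001]
ft_force: [-1.0, 0.7, -3.0]
width: 0.698
```

Request:
apply_moves(deltas=[{"slide": [0, 0, 0], "delta_rot": [0, 0, 0]}, {"slide": [0, 0, 0], "delta_rot": [0, 0, 0]}, {"slide": [0, 0, 0.04], "delta_rot": [0, 0, 0]}, {"slide": [0, 0, 0.1], "delta_rot": [0, 0, 0]}, {"slide": [0, 0, 0.16], "delta_rot": [0, 0, 0]}, {"slide": [0, 0, 0.16], "delta_rot": [0, 0, 0]}, {"slide": [0, 0, 0], "delta_rot": [0, 0, 0]}], gripper=-0.85)

```text
t: 12.88
tool_pos: [0.5476, 0.2399, 0.1618]
eef_rot: [0.005, 0.403, 0.915, 0.003]
ft_force: [-0.9, 0.1, -1.0]
width: 0.927
```

```bash
python3 look.py wrist w6
```

```text
12.875 [0.5476 0.2399 0.1618] th 2.3114299818364787
```

View pics/w6.png

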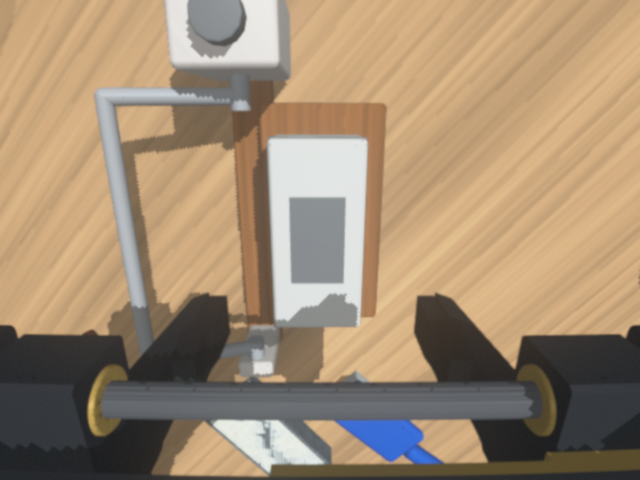

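```bash
python3 meas.py w6 .058 '[[269,138],[367,138],[359,327],[276,327]]'
python3 - <<'E'
from h import *
z=np.load('pics/w6.npz');C=(z['K'],z['d'],z['E'])
p=p2w(C,[(385,103),(376,317)],.016)[:,:2];print(p)
e=p[0]-p[1];print(np.hypot(*e),np.arctan2(e[1],e[0])-np.pi/2)
e/=np.hypot(*e);n=np.array([e[1],-e[0]]);print('centre',p.mean(0)-n*.045,n)
E
```

```text
c [0.5443 0.2414] L 0.1299 W 0.0588 yawL 2.306 yawW 0.738
[[0.52083602 0.33590644]
 [0.63493079 0.21334136]]
0.16745093260209057 0.749622312526764
centre [0.54494582 0.24396259] [0.73194626 0.68136236]
```

Request:
apply_moves(deltas=[{"slide": [0.05, -0.1, 0.01], "delta_rot": [0, 0, 0.12]}, {"slide": [0.05, -0.12, 0], "delta_rot": [0, 0, 0.12]}, {"slide": [0.05, -0.12, 0], "delta_rot": [0, 0, 0.12]}, {"slide": [0.06, -0.12, 0], "delta_rot": [0, 0, 0.12]}, {"slide": [0.06, -0.12, 0], "delta_rot": [0, 0, 0.12]}, {"slide": [0.06, -0.12, 0], "delta_rot": [0, 0, 0.12]}, {"slide": [0.03, -0.06, 0], "delta_rot": [0, 0, 0.1]}, {"slide": [0, 0, 0], "delta_rot": [0, 0, 0]}], gripper=-0.55)

```text
t: 13.92
tool_pos: [0.6299, 0.0426, 0.1491]
eef_rot: [-0.006, 0.082, 0.997, -0.001]
ft_force: [0.6, 1.0, -0.2]
width: 0.775
```

```bash
python3 look.py wrist w7;python3 d.py .639 .051 .018 2.985
```

```text
13.925 [0.6299 0.0426 0.1491] th 2.97740092275244
t 13.97 pos [0.6295 0.0432 0.1489] slide [ 0.038  0.031 -0.524] rot [ 0.002 -0.016  0.009] F [-0.9 -0.7 -0.2] w 68.1mm
```

View pics/w7.png

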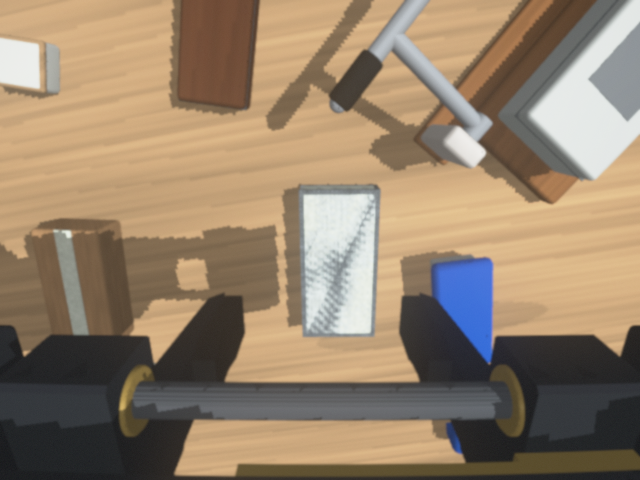

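```bash
python3 meas.py w7 .022 '[[300,186],[379,186],[375,336],[303,336]]'; python3 -c "
from h import *
z=np.load('pics/w7.npz');C=(z['K'],z['d'],z['E'])
print(p2w(C,[(433,262),(492,258),(490,360)],.04))"
```

```text
c [0.6537 0.0515] L 0.1179 W 0.0553 yawL 2.989 yawW 1.408
[[0.65391358 0.1152776  0.04      ]
 [0.65762316 0.15545113 0.04      ]
 [0.74002001 0.15228942 0.04      ]]
```

Request:
apply_moves(deltas=[{"slide": [0.03, 0.035, 0], "delta_rot": [0, -0.016, 0.01]}, {"slide": [0, 0, -0.1], "delta_rot": [0, 0, 0]}, {"slide": [0, 0, -0.14], "delta_rot": [0, 0, 0]}, {"slide": [0, 0, -0.1], "delta_rot": [0, 0, 0]}, {"slide": [0, 0, -0.04], "delta_rot": [0, 0, 0]}, {"slide": [0, 0, 0], "delta_rot": [0, 0, 0]}])

```text
t: 14.72
tool_pos: [0.6369, 0.0605, 0.0516]
eef_rot: [0.002, 0.077, 0.997, 0.001]
ft_force: [0.3, -0.3, 0.2]
width: 0.776
```

```bash
python3 d.py .638 .0525 .017 2.985
```

```text
t 14.72 pos [0.6369 0.0605 0.0516] slide [ 0.004 -0.032 -0.138] rot [-0.001  0.005 -0.004] F [ 0.3 -0.3  0.2] w 68.3mm
```

Request:
apply_moves(deltas=[{"slide": [0.002, -0.022, 0], "delta_rot": [0, 0, 0]}, {"slide": [0, 0, -0.05], "delta_rot": [0, 0, 0]}, {"slide": [0, 0, -0.05], "delta_rot": [0, 0, 0]}, {"slide": [0, 0, -0.03], "delta_rot": [0, 0, 0]}, {"slide": [0, 0, 0], "delta_rot": [0, 0, 0]}])

```text
t: 15.35
tool_pos: [0.6395, 0.055, 0.0199]
eef_rot: [0.004, 0.077, 0.997, 0.001]
ft_force: [0.7, -0.3, -0.2]
width: 0.776
```

```bash
python3 d.py .638 .0525 .017 2.985
```

```text
t 15.35 pos [0.6395 0.055  0.0199] slide [-0.006 -0.01  -0.012] rot [-0.002  0.011 -0.004] F [ 0.7 -0.3 -0.2] w 68.3mm
```

Request:
apply_moves(deltas=[{"slide": [-0.004, -0.008, -0.012], "delta_rot": [0, 0.01, 0]}, {"slide": [0, 0, 0], "delta_rot": [0, 0, 0]}])

```text
t: 15.6
tool_pos: [0.6386, 0.0528, 0.0168]
eef_rot: [0.0, 0.077, 0.997, 0.001]
ft_force: [0.6, -0.2, 0.1]
width: 0.774
```

Request:
apply_moves(deltas=[{"slide": [0, 0, 0], "delta_rot": [0, 0, 0]}, {"slide": [0, 0, 0], "delta_rot": [0, 0, 0]}, {"slide": [0, 0, 0], "delta_rot": [0, 0, 0]}], gripper=1, squeeze=30)

```text
t: 15.98
tool_pos: [0.6389, 0.0528, 0.0171]
eef_rot: [0.0, 0.077, 0.997, 0.001]
ft_force: [-0.5, -0.2, -1.3]
width: 0.631
```

```bash
python3 d.py .5445 .242 .14 2.311
```

```text
t 15.97 pos [0.6389 0.0528 0.0171] slide [-0.377  0.757  0.492] rot [-0.001  0.002 -0.862] F [-0.5 -0.2 -1.3] w 55.6mm
```

Request:
apply_moves(deltas=[{"slide": [0, 0, 0.08], "delta_rot": [0, 0, 0]}, {"slide": [0, 0, 0.16], "delta_rot": [0, 0, 0]}, {"slide": [0, 0, 0.16], "delta_rot": [0, 0, 0]}, {"slide": [-0.03, 0.06, 0.08], "delta_rot": [0, 0, -0.08]}, {"slide": [-0.06, 0.11, 0], "delta_rot": [0, 0, -0.11]}, {"slide": [-0.06, 0.12, 0], "delta_rot": [0, 0, -0.11]}, {"slide": [-0.06, 0.12, 0], "delta_rot": [0, 0, -0.11]}, {"slide": [-0.06, 0.12, 0], "delta_rot": [0, 0, -0.11]}, {"slide": [-0.06, 0.12, 0], "delta_rot": [0, 0, -0.11]}, {"slide": [-0.05, 0.1, 0], "delta_rot": [0, 0, -0.11]}, {"slide": [-0.02, 0.03, 0], "delta_rot": [0, 0, -0.08]}, {"slide": [0, 0, 0], "delta_rot": [0, 0, 0]}])

```text
t: 17.48
tool_pos: [0.5373, 0.2542, 0.1587]
eef_rot: [0.007, 0.398, 0.917, 0.004]
ft_force: [0.0, -0.2, -1.1]
width: 0.633
```

```bash
python3 d.py .5344 .2531 .076 2.311
```

```text
t 17.48 pos [0.5373 0.2542 0.1587] slide [-0.011 -0.004 -0.331] rot [-0.002  0.022 -0.014] F [ 0.  -0.2 -1.1] w 55.7mm
```

Request:
apply_moves(deltas=[{"slide": [0, 0, -0.06], "delta_rot": [0, 0.02, -0.01]}, {"slide": [0, 0, -0.1], "delta_rot": [0, 0, 0]}, {"slide": [0, 0, -0.08], "delta_rot": [0, 0, 0]}, {"slide": [0, 0, -0.04], "delta_rot": [0, 0, 0]}, {"slide": [0, 0, 0], "delta_rot": [0, 0, 0]}])

```text
t: 18.1
tool_pos: [0.5386, 0.2513, 0.0859]
eef_rot: [-0.0, 0.402, 0.916, 0.001]
ft_force: [-0.4, 0.5, -0.5]
width: 0.629
```

```bash
python3 d.py .5344 .2531 .076 2.311;python3 look.py wrist w8
```

```text
t 18.10 pos [0.5386 0.2513 0.0859] slide [-0.017  0.007 -0.04 ] rot [-0.002  0.    -0.003] F [-0.4  0.5 -0.5] w 55.3mm
18.1 [0.5386 0.2513 0.0859] th 2.313576208345801
```

View pics/w8.png

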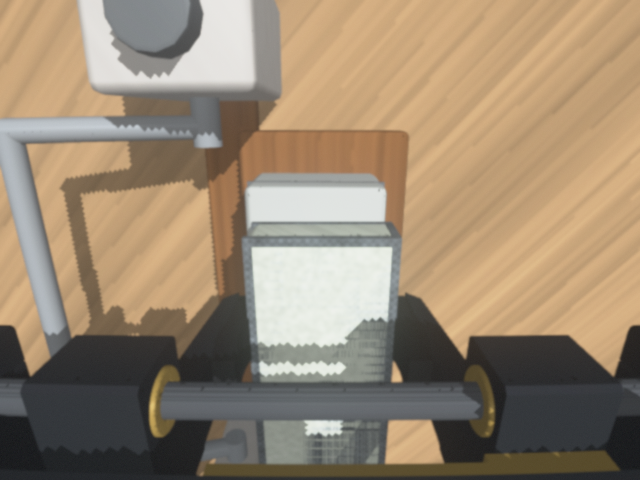

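Request:
apply_moves(deltas=[{"slide": [-0.012, 0.005, -0.015], "delta_rot": [0, 0, 0]}, {"slide": [-0.002, 0, -0.015], "delta_rot": [0, 0, 0]}, {"slide": [0, 0, -0.01], "delta_rot": [0, 0, 0]}, {"slide": [0, 0, 0], "delta_rot": [0, 0, 0]}])

```text
t: 18.65
tool_pos: [0.5368, 0.2534, 0.0782]
eef_rot: [0.001, 0.402, 0.916, 0.002]
ft_force: [0.3, -0.1, -1.6]
width: 0.629
```

```bash
python3 d.py .5344 .2531 .0755 2.311
```

```text
t 18.65 pos [0.5368 0.2534 0.0782] slide [-0.009 -0.001 -0.011] rot [-0.004  0.006 -0.004] F [ 0.3 -0.1 -1.6] w 55.3mm
```

Request:
apply_moves(deltas=[{"slide": [-0.009, 0, -0.01], "delta_rot": [0, 0, 0]}, {"slide": [0, 0, -0.004], "delta_rot": [0, 0, 0]}, {"slide": [0, 0, 0], "delta_rot": [0, 0, 0]}])

```text
t: 19.02
tool_pos: [0.5343, 0.2536, 0.0752]
eef_rot: [0.001, 0.402, 0.916, 0.003]
ft_force: [0.5, -0.4, -1.5]
width: 0.629
```

Request:
apply_moves(deltas=[{"slide": [0, 0, 0], "delta_rot": [0, 0, 0]}, {"slide": [0, 0, 0], "delta_rot": [0, 0, 0]}, {"slide": [0, 0, 0.05], "delta_rot": [0, 0, 0]}, {"slide": [0, 0, 0.12], "delta_rot": [0, 0, 0]}, {"slide": [0, 0, 0.16], "delta_rot": [0, 0, 0]}, {"slide": [0, 0, 0.12], "delta_rot": [0, 0, 0]}, {"slide": [0, 0, 0], "delta_rot": [0, 0, 0]}], gripper=-0.6)

```text
t: 19.9
tool_pos: [0.5358, 0.254, 0.195]
eef_rot: [0.003, 0.402, 0.916, 0.004]
ft_force: [0.4, 0.3, 0.9]
width: 0.801
```

```bash
python3 look.py wrist w9;python3 look.py top t9
```

```text
19.9 [0.5358 0.254  0.195 ] th 2.3138260958505623
19.95 [0.5348 0.2536 0.1932] th 2.3138907830061677
```

View pics/w9.png

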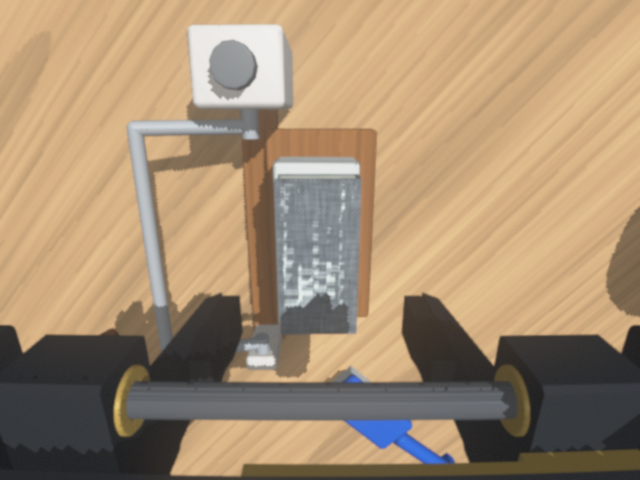

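View pics/t9.png

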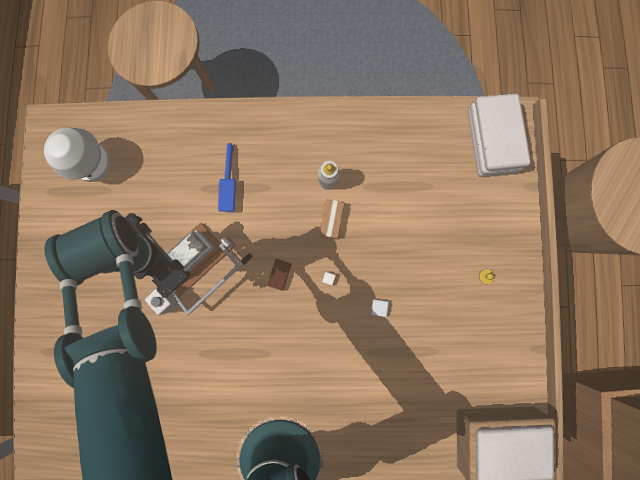

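```bash
python3 meas.py w9 .08 '[[277,178],[360,178],[356,332],[281,332]]'; python3 d.py .6381 -.1456 .16 2.93
```

```text
c [0.545  0.2426] L 0.1150 W 0.0549 yawL 2.311 yawW 0.739
t 20.00 pos [0.5338 0.2531 0.1913] slide [ 0.417 -1.595 -0.125] rot [-0.005  0.003  0.784] F [ 0.4 -0.2 -0.1] w 70.1mm
```

Request:
apply_moves(deltas=[{"slide": [0.03, -0.1, 0], "delta_rot": [0, 0, 0.05]}, {"slide": [0.04, -0.16, -0.01], "delta_rot": [0, 0, 0.08]}, {"slide": [0.04, -0.16, -0.02], "delta_rot": [0, 0, 0.08]}, {"slide": [0.04, -0.16, -0.02], "delta_rot": [0, 0, 0.08]}, {"slide": [0.04, -0.16, -0.02], "delta_rot": [0, 0, 0.08]}, {"slide": [0.04, -0.16, -0.02], "delta_rot": [0, 0, 0.08]}, {"slide": [0.04, -0.16, -0.02], "delta_rot": [0, 0, 0.08]}, {"slide": [0.04, -0.16, 0], "delta_rot": [0, 0, 0.08]}, {"slide": [0.04, -0.16, 0], "delta_rot": [0, 0, 0.08]}, {"slide": [0.04, -0.14, 0], "delta_rot": [0, 0, 0.08]}, {"slide": [0.02, -0.06, 0], "delta_rot": [0, 0, 0.03]}, {"slide": [0, 0, 0], "delta_rot": [0, 0, 0]}])

```text
t: 21.5
tool_pos: [0.621, -0.1538, 0.1336]
eef_rot: [-0.019, 0.088, 0.996, -0.003]
ft_force: [0.5, -0.0, -0.6]
width: 0.797
```

```bash
python3 look.py wrist w10;python3 d.py .6381 -.1456 .018 2.93
```

```text
21.5 [ 0.621  -0.1538  0.1336] th 2.9649332981175807
t 21.55 pos [ 0.6206 -0.1531  0.1334] slide [ 0.07   0.03  -0.462] rot [ 0.002 -0.051 -0.045] F [ 0.5  0.3 -0.2] w 70.1mm
```

View pics/w10.png

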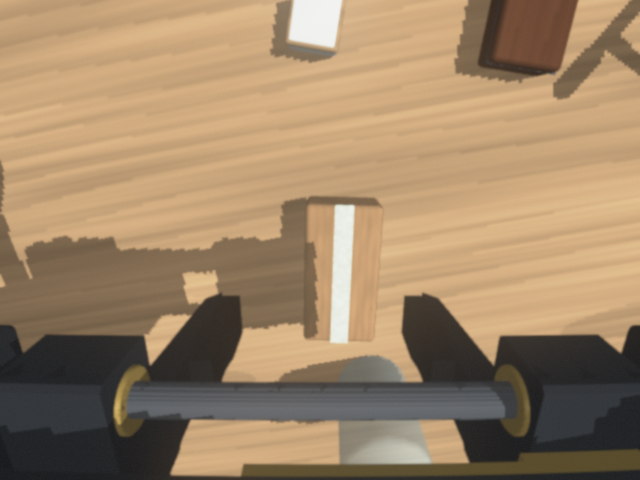

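```bash
python3 meas.py w10 .034 '[[308,205],[382,206],[376,342],[305,340]]'
```

```text
c [ 0.639  -0.1437] L 0.0959 W 0.0479 yawL 2.950 yawW 1.375
```

Request:
apply_moves(deltas=[{"slide": [0.03, 0.024, 0], "delta_rot": [0, -0.05, -0.03]}, {"slide": [0, 0, -0.1], "delta_rot": [0, 0, 0]}, {"slide": [0, 0, -0.12], "delta_rot": [0, 0, 0]}, {"slide": [0, 0, -0.08], "delta_rot": [0, 0, 0]}, {"slide": [0, 0, -0.03], "delta_rot": [0, 0, 0]}, {"slide": [0, 0, 0], "delta_rot": [0, 0, 0]}])

```text
t: 22.3
tool_pos: [0.6249, -0.1407, 0.0452]
eef_rot: [-0.003, 0.099, 0.995, 0.0]
ft_force: [0.0, 0.1, 0.8]
width: 0.798
```

```bash
python3 d.py .632 -.1438 .018 2.94
```

```text
t 22.30 pos [ 0.6249 -0.1407  0.0452] slide [ 0.029 -0.013 -0.109] rot [-0.002 -0.007 -0.004] F [0.  0.1 0.8] w 70.2mm
```

Request:
apply_moves(deltas=[{"slide": [0.025, -0.01, 0], "delta_rot": [0, 0, 0]}, {"slide": [0, 0, -0.05], "delta_rot": [0, 0, 0]}, {"slide": [0, 0, -0.04], "delta_rot": [0, 0, 0]}, {"slide": [0, 0, -0.015], "delta_rot": [0, 0, 0]}, {"slide": [0, 0, 0], "delta_rot": [0, 0, 0]}])

```text
t: 22.92
tool_pos: [0.6336, -0.144, 0.0197]
eef_rot: [-0.0, 0.099, 0.995, 0.0]
ft_force: [-0.2, -0.1, -0.6]
width: 0.8
```

Request:
apply_moves(deltas=[{"slide": [0, 0, 0], "delta_rot": [0, 0, 0]}, {"slide": [0, 0, 0], "delta_rot": [0, 0, 0]}, {"slide": [0, 0, 0], "delta_rot": [0, 0, 0]}, {"slide": [0, 0, 0], "delta_rot": [0, 0, 0]}], gripper=1, squeeze=30)

```text
t: 23.42
tool_pos: [0.6336, -0.1441, 0.02]
eef_rot: [-0.0, 0.099, 0.995, 0.0]
ft_force: [0.7, -0.2, -0.7]
width: 0.559
```

```bash
python3 d.py .5445 .242 .17 2.311
```

```text
t 23.43 pos [ 0.6336 -0.1441  0.02  ] slide [-0.357  1.544  0.6  ] rot [-0.001 -0.001 -0.804] F [ 0.7 -0.2 -0.7] w 49.2mm
```

Request:
apply_moves(deltas=[{"slide": [0, 0, 0.08], "delta_rot": [0, 0, 0]}, {"slide": [0, 0, 0.15], "delta_rot": [0, 0, 0]}, {"slide": [-0.01, 0.05, 0.16], "delta_rot": [0, 0, -0.04]}, {"slide": [-0.03, 0.1, 0.16], "delta_rot": [0, 0, -0.08]}, {"slide": [-0.04, 0.16, 0.06], "delta_rot": [0, 0, -0.08]}, {"slide": [-0.04, 0.17, 0], "delta_rot": [0, 0, -0.08]}, {"slide": [-0.04, 0.17, 0], "delta_rot": [0, 0, -0.08]}, {"slide": [-0.04, 0.17, 0], "delta_rot": [0, 0, -0.08]}, {"slide": [-0.04, 0.17, 0], "delta_rot": [0, 0, -0.08]}, {"slide": [-0.04, 0.17, 0], "delta_rot": [0, 0, -0.08]}, {"slide": [-0.04, 0.17, 0], "delta_rot": [0, 0, -0.08]}, {"slide": [-0.03, 0.13, 0], "delta_rot": [0, 0, -0.08]}, {"slide": [-0.02, 0.07, 0], "delta_rot": [0, 0, -0.04]}, {"slide": [0, 0, 0], "delta_rot": [0, 0, 0]}])

```text
t: 25.18
tool_pos: [0.5404, 0.2502, 0.201]
eef_rot: [0.011, 0.412, 0.911, 0.005]
ft_force: [0.5, -0.0, -1.4]
width: 0.564
```

```bash
python3 d.py .541 .2457 .1 2.311
```

```text
t 25.18 pos [0.5404 0.2502 0.201 ] slide [ 0.002 -0.018 -0.404] rot [0.001 0.032 0.024] F [ 0.5 -0.  -1.4] w 49.6mm
```

Request:
apply_moves(deltas=[{"slide": [0, -0.01, -0.08], "delta_rot": [0, 0.03, 0.02]}, {"slide": [0, 0, -0.12], "delta_rot": [0, 0, 0]}, {"slide": [0, 0, -0.1], "delta_rot": [0, 0, 0]}, {"slide": [0, 0, -0.05], "delta_rot": [0, 0, 0]}, {"slide": [0, 0, 0], "delta_rot": [0, 0, 0]}])

```text
t: 25.8
tool_pos: [0.5409, 0.2421, 0.1091]
eef_rot: [-0.001, 0.405, 0.914, -0.001]
ft_force: [-0.5, -0.0, -1.4]
width: 0.565
```

```bash
python3 d.py .541 .2457 .1 2.311
```

```text
t 25.80 pos [0.5409 0.2421 0.1091] slide [ 0.     0.015 -0.036] rot [ 0.003 -0.003  0.004] F [-0.5 -0.  -1.4] w 49.7mm
```

Request:
apply_moves(deltas=[{"slide": [0, 0.011, -0.015], "delta_rot": [0, 0, 0]}, {"slide": [0, 0, -0.012], "delta_rot": [0, 0, 0]}, {"slide": [0, 0, -0.006], "delta_rot": [0, 0, 0]}, {"slide": [0, 0, 0], "delta_rot": [0, 0, 0]}])

```text
t: 26.3
tool_pos: [0.543, 0.2453, 0.1029]
eef_rot: [0.001, 0.405, 0.914, 0.0]
ft_force: [0.2, 0.6, -0.8]
width: 0.568
```

```bash
python3 d.py .541 .2457 .1 2.311;python3 look.py wrist w11
```

```text
t 26.30 pos [0.543  0.2453 0.1029] slide [-0.008  0.002 -0.012] rot [0.001 0.002 0.004] F [ 0.2  0.6 -0.8] w 50.0mm
26.3 [0.543  0.2453 0.1029] th 2.3079823907583186
```

View pics/w11.png

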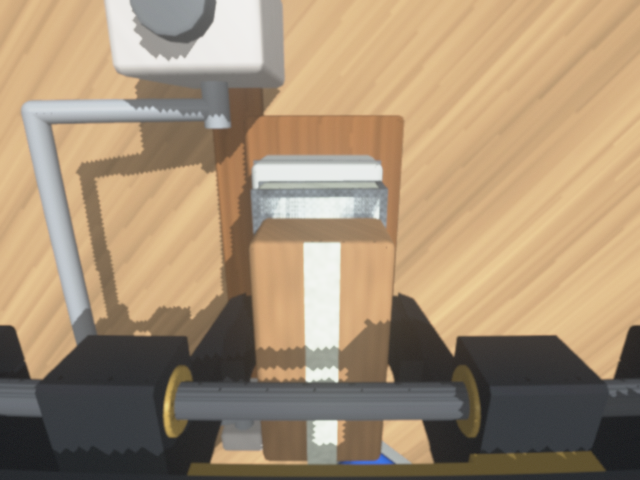

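Request:
apply_moves(deltas=[{"slide": [-0.008, 0, -0.008], "delta_rot": [0, 0, 0]}, {"slide": [0, 0, -0.004], "delta_rot": [0, 0, 0]}, {"slide": [0, 0, 0], "delta_rot": [0, 0, 0]}])

```text
t: 26.72
tool_pos: [0.541, 0.2456, 0.1003]
eef_rot: [0.001, 0.405, 0.914, 0.0]
ft_force: [-0.4, 0.4, -1.3]
width: 0.565
```

Request:
apply_moves(deltas=[{"slide": [0, 0, 0], "delta_rot": [0, 0, 0]}, {"slide": [0, 0, 0], "delta_rot": [0, 0, 0]}, {"slide": [0, 0, 0.05], "delta_rot": [0, 0, 0]}, {"slide": [0, 0, 0.12], "delta_rot": [0, 0, 0]}, {"slide": [0, 0, 0.16], "delta_rot": [0, 0, 0]}, {"slide": [0, 0, 0.08], "delta_rot": [0, 0, 0]}, {"slide": [0, 0, 0], "delta_rot": [0, 0, 0]}], gripper=-0.5)

```text
t: 27.6
tool_pos: [0.5419, 0.2458, 0.2101]
eef_rot: [0.003, 0.405, 0.914, 0.002]
ft_force: [-0.5, 1.1, -0.7]
width: 0.748
```

```bash
python3 look.py wrist w12;python3 look.py top t12
```

```text
27.6 [0.5419 0.2458 0.2101] th 2.3082668388930783
27.65 [0.5415 0.2456 0.2091] th 2.3082139307120757
```

View pics/w12.png

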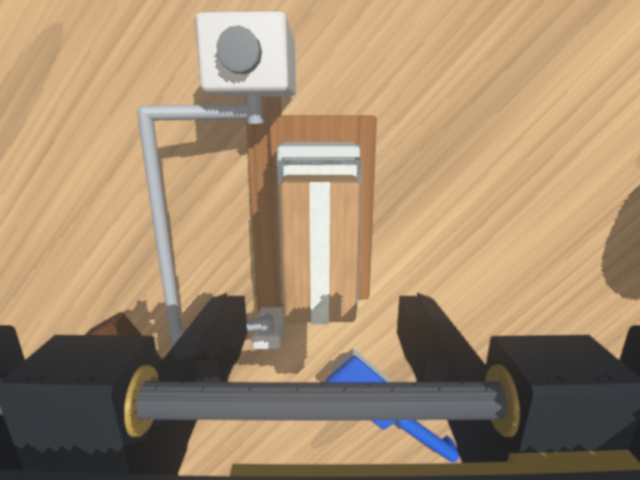

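View pics/t12.png

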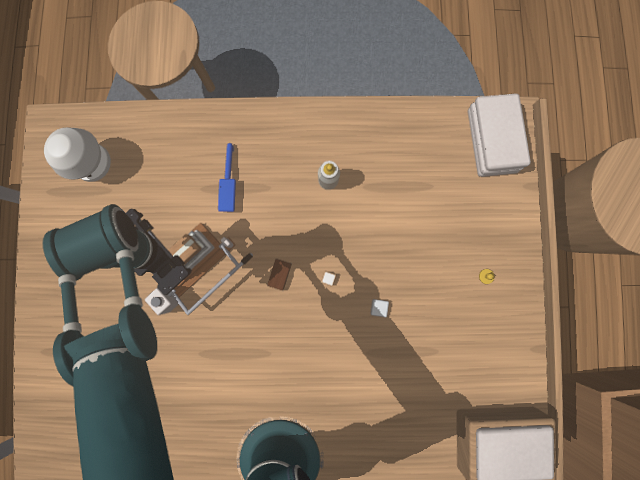

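```bash
python3 meas.py w12 .114 '[[281,180],[358,180],[355,322],[284,322]]'; python3 d.py .492 -.005 .17 1.26
```

```text
c [0.5439 0.2425] L 0.0971 W 0.0473 yawL 2.306 yawW 0.736
t 27.70 pos [0.5407 0.2453 0.2076] slide [-0.195 -1.001 -0.15 ] rot [ 0.002  0.003 -1.335] F [-0.3  0.2 -0.1] w 65.8mm
```

Request:
apply_moves(deltas=[{"slide": [-0.02, -0.08, 0], "delta_rot": [0, 0, -0.15]}, {"slide": [-0.02, -0.12, 0], "delta_rot": [0, 0, -0.17]}, {"slide": [-0.02, -0.13, 0], "delta_rot": [0, 0, -0.17]}, {"slide": [-0.03, -0.13, -0.02], "delta_rot": [0, 0, -0.17]}, {"slide": [-0.03, -0.13, -0.02], "delta_rot": [0, 0, -0.17]}, {"slide": [-0.03, -0.13, -0.04], "delta_rot": [0, 0, -0.17]}, {"slide": [-0.03, -0.13, -0.04], "delta_rot": [0, 0, -0.17]}, {"slide": [-0.02, -0.1, 0], "delta_rot": [0, 0, -0.15]}, {"slide": [0, -0.04, 0], "delta_rot": [0, 0, 0]}, {"slide": [0, 0, 0], "delta_rot": [0, 0, 0]}], gripper=-1)

```text
t: 28.95
tool_pos: [0.479, -0.0095, 0.1614]
eef_rot: [-0.008, 0.813, 0.582, -0.008]
ft_force: [0.6, 0.3, 0.5]
width: 0.997
```

```bash
python3 look.py wrist w13;python3 d.py .492 -.005 .018 1.26
```

```text
28.95 [ 0.479  -0.0095  0.1614] th 1.241668473309286
t 29.00 pos [ 0.4791 -0.0091  0.1614] slide [ 0.052  0.016 -0.574] rot [-0.004 -0.029  0.023] F [-0.4  0.2 -0.7] w 88.0mm
```

View pics/w13.png

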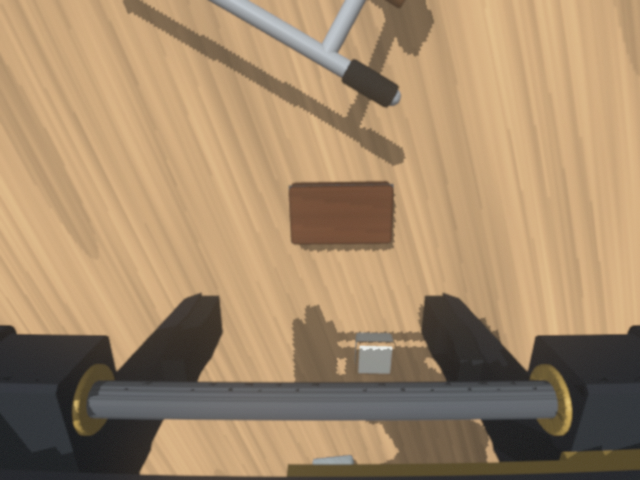

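```bash
python3 meas.py w13 .026 '[[290,185],[292,243],[393,243],[392,183]]'
```

```text
c [ 0.494  -0.0008] L 0.0734 W 0.0441 yawL 2.829 yawW 1.284
```

Request:
apply_moves(deltas=[{"slide": [0.036, 0.016, 0], "delta_rot": [0, -0.029, 0.02]}, {"slide": [0, 0, -0.1], "delta_rot": [0, 0, 0]}, {"slide": [0, 0, -0.14], "delta_rot": [0, 0, 0]}, {"slide": [0, 0, -0.12], "delta_rot": [0, 0, 0]}, {"slide": [0, 0, -0.04], "delta_rot": [0, 0, 0]}, {"slide": [0, 0, 0], "delta_rot": [0, 0, 0]}])

```text
t: 29.75
tool_pos: [0.4942, 0.0008, 0.0616]
eef_rot: [0.002, 0.805, 0.594, 0.006]
ft_force: [0.3, -1.0, 0.3]
width: 1.004
```

```bash
python3 d.py .493 -.003 .019 1.26; python3 look.py wrist w14
```

```text
t 29.75 pos [0.4942 0.0008 0.0616] slide [-0.005 -0.015 -0.17 ] rot [-0.006  0.016 -0.015] F [ 0.3 -1.   0.3] w 88.3mm
29.75 [0.4942 0.0008 0.0616] th 1.2715648682594531
```

View pics/w14.png

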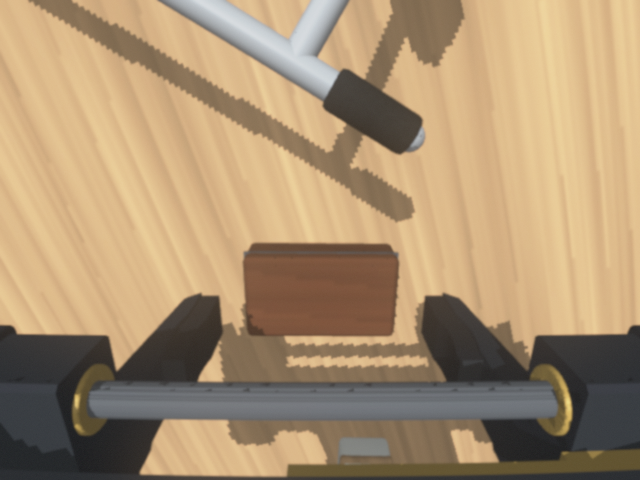

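```bash
python3 meas.py w14 .026 '[[245,257],[249,335],[395,335],[397,257]]'
```

```text
c [ 0.4941 -0.0011] L 0.0728 W 0.0423 yawL 2.838 yawW 1.283
```

Request:
apply_moves(deltas=[{"slide": [-0.003, -0.006, -0.06], "delta_rot": [0, 0.016, -0.01]}, {"slide": [0, 0, -0.06], "delta_rot": [0, 0, 0]}, {"slide": [0, 0, -0.04], "delta_rot": [0, 0, 0]}, {"slide": [0, 0, -0.005], "delta_rot": [0, 0, 0]}, {"slide": [0, 0, 0], "delta_rot": [0, 0, 0]}])

```text
t: 30.42
tool_pos: [0.496, -0.001, 0.0203]
eef_rot: [-0.001, 0.807, 0.59, 0.003]
ft_force: [-0.8, 0.7, -0.1]
width: 1.0
```

Request:
apply_moves(deltas=[{"slide": [0, 0, 0], "delta_rot": [0, 0, 0]}, {"slide": [0, 0, 0], "delta_rot": [0, 0, 0]}, {"slide": [0, 0, 0], "delta_rot": [0, 0, 0]}], gripper=1, squeeze=30)

```text
t: 30.8
tool_pos: [0.4963, -0.0011, 0.0209]
eef_rot: [-0.0, 0.807, 0.59, 0.003]
ft_force: [-0.0, -0.4, 0.5]
width: 0.86
```

```bash
python3 d.py .5445 .242 .21 .740
```

```text
t 30.80 pos [ 0.4963 -0.0011  0.0209] slide [0.193 0.972 0.756] rot [-0.004  0.008 -0.666] F [-0.  -0.4  0.5] w 75.7mm
```

Request:
apply_moves(deltas=[{"slide": [0, 0, 0.08], "delta_rot": [0, 0, 0]}, {"slide": [0, 0, 0.15], "delta_rot": [0, 0, 0]}, {"slide": [0, 0, 0.16], "delta_rot": [0, 0, 0]}, {"slide": [0, 0, 0.16], "delta_rot": [0, 0, 0]}, {"slide": [0.02, 0.08, 0.1], "delta_rot": [0, 0, -0.08]}, {"slide": [0.03, 0.12, 0], "delta_rot": [0, 0, -0.1]}, {"slide": [0.03, 0.13, 0], "delta_rot": [0, 0, -0.1]}, {"slide": [0.03, 0.14, 0], "delta_rot": [0, 0, -0.1]}, {"slide": [0.03, 0.14, 0], "delta_rot": [0, 0, -0.1]}, {"slide": [0.03, 0.14, 0], "delta_rot": [0, 0, -0.1]}, {"slide": [0.02, 0.12, 0], "delta_rot": [0, 0, -0.08]}, {"slide": [0, 0.05, 0], "delta_rot": [0, 0, 0]}, {"slide": [0, 0, 0], "delta_rot": [0, 0, 0]}])

```text
t: 32.42
tool_pos: [0.5427, 0.2354, 0.1903]
eef_rot: [0.001, 0.935, 0.356, 0.005]
ft_force: [-1.1, 0.0, -0.2]
width: 0.859
```

```bash
python3 d.py .5442 .2422 .136 .740
```

```text
t 32.42 pos [0.5427 0.2354 0.1903] slide [ 0.006  0.027 -0.217] rot [-0.002  0.013  0.016] F [-1.1  0.  -0.2] w 75.6mm
```

Request:
apply_moves(deltas=[{"slide": [0.004, 0.02, -0.03], "delta_rot": [0, 0.01, 0.01]}, {"slide": [0, 0, -0.06], "delta_rot": [0, 0, 0]}, {"slide": [0, 0, -0.06], "delta_rot": [0, 0, 0]}, {"slide": [0, 0, -0.03], "delta_rot": [0, 0, 0]}, {"slide": [0, 0, 0], "delta_rot": [0, 0, 0]}])

```text
t: 33.05
tool_pos: [0.5423, 0.2368, 0.1404]
eef_rot: [0.0, 0.933, 0.359, -0.001]
ft_force: [-0.5, 1.2, -1.0]
width: 0.86
```

```bash
python3 d.py .5442 .2422 .136 .740
```

```text
t 33.05 pos [0.5423 0.2368 0.1404] slide [ 0.008  0.022 -0.018] rot [ 0.001 -0.002  0.007] F [-0.5  1.2 -1. ] w 75.7mm
```

Request:
apply_moves(deltas=[{"slide": [0.006, 0.02, 0], "delta_rot": [0, 0, 0.005]}, {"slide": [0, 0, -0.008], "delta_rot": [0, 0, 0]}, {"slide": [0, 0, -0.005], "delta_rot": [0, 0, 0]}, {"slide": [0, 0, 0], "delta_rot": [0, 0, 0]}])

```text
t: 33.55
tool_pos: [0.5449, 0.2426, 0.1383]
eef_rot: [0.0, 0.933, 0.361, 0.0]
ft_force: [-0.1, 0.3, -0.9]
width: 0.862
```

```bash
python3 d.py .5442 .2422 .135 .740; python3 look.py wrist w15
```

```text
t 33.55 pos [0.5449 0.2426 0.1383] slide [-0.003 -0.002 -0.013] rot [0.    0.001 0.002] F [-0.1  0.3 -0.9] w 75.9mm
33.55 [0.5449 0.2426 0.1383] th 0.7386303771744187
```

View pics/w15.png

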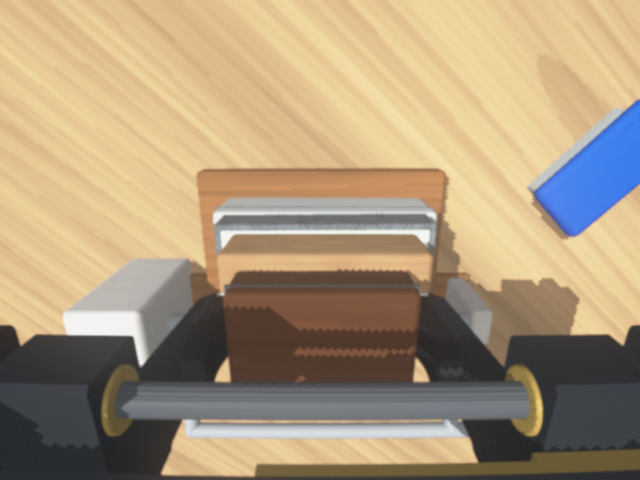

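Request:
apply_moves(deltas=[{"slide": [-0.002, 0, -0.01], "delta_rot": [0, 0, 0]}, {"slide": [0, 0, -0.004], "delta_rot": [0, 0, 0]}, {"slide": [0, 0, 0], "delta_rot": [0, 0, 0]}])

```text
t: 33.98
tool_pos: [0.5445, 0.2426, 0.1349]
eef_rot: [0.0, 0.933, 0.361, 0.001]
ft_force: [1.2, -0.1, -0.9]
width: 0.861
```

Request:
apply_moves(deltas=[{"slide": [0, 0, 0], "delta_rot": [0, 0, 0]}, {"slide": [0, 0, 0], "delta_rot": [0, 0, 0]}, {"slide": [0, 0, 0.04], "delta_rot": [0, 0, 0]}, {"slide": [0, 0, 0.1], "delta_rot": [0, 0, 0]}, {"slide": [0, 0, 0.14], "delta_rot": [0, 0, 0]}, {"slide": [0, 0, 0.06], "delta_rot": [0, 0, 0]}, {"slide": [0, 0, 0], "delta_rot": [0, 0, 0]}], gripper=-1)

```text
t: 34.85
tool_pos: [0.5448, 0.2427, 0.2246]
eef_rot: [0.0, 0.933, 0.361, 0.002]
ft_force: [0.5, -0.3, -0.5]
width: 1.003
```

```bash
python3 look.py wrist w16; python3 look.py top t16
```

```text
34.85 [0.5448 0.2427 0.2246] th 0.7384475878761022
34.9 [0.5444 0.2425 0.2237] th 0.7384986135737384
```

View pics/w16.png

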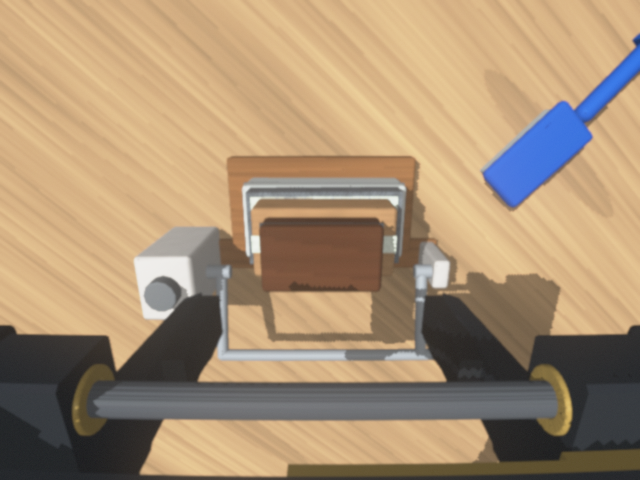

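View pics/t16.png

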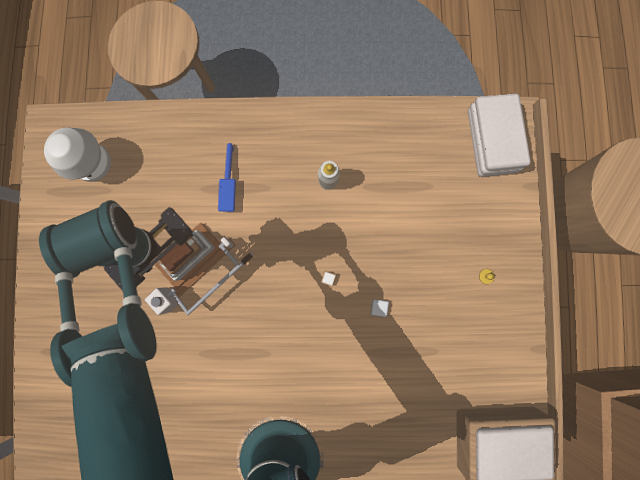

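```bash
python3 meas.py w16 .14 '[[261,221],[263,290],[380,290],[381,221]]'
```

```text
c [0.5451 0.2431] L 0.0721 W 0.0450 yawL 2.309 yawW 0.745
```

Request:
apply_moves(deltas=[{"slide": [-0.03, -0.1, 0.01], "delta_rot": [0, 0, 0.05]}, {"slide": [-0.05, -0.17, 0.01], "delta_rot": [0, 0, 0.08]}, {"slide": [-0.05, -0.18, 0], "delta_rot": [0, 0, 0.08]}, {"slide": [-0.05, -0.18, 0], "delta_rot": [0, 0, 0.08]}, {"slide": [-0.05, -0.18, 0], "delta_rot": [0, 0, 0.08]}, {"slide": [-0.05, -0.18, -0.03], "delta_rot": [0, 0, 0.08]}, {"slide": [-0.05, -0.18, -0.03], "delta_rot": [0, 0, 0.08]}, {"slide": [-0.05, -0.18, -0.05], "delta_rot": [0, 0, 0.08]}, {"slide": [-0.05, -0.18, -0.05], "delta_rot": [0, 0, 0.08]}, {"slide": [-0.05, -0.18, -0.05], "delta_rot": [0, 0, 0.08]}, {"slide": [-0.05, -0.18, 0], "delta_rot": [0, 0, 0.08]}, {"slide": [-0.03, -0.1, 0], "delta_rot": [0, 0, 0.03]}, {"slide": [0, -0.03, 0], "delta_rot": [0, 0, 0]}, {"slide": [0, 0, 0], "delta_rot": [0, 0, 0]}], gripper=-0.5)

```text
t: 36.7
tool_pos: [0.3847, -0.2732, 0.1508]
eef_rot: [-0.009, 0.747, 0.665, -0.011]
ft_force: [-1.1, 0.0, -0.6]
width: 0.749
```

```bash
python3 look.py wrist w17;python3 d.py .402 -.269 .018 1.42
```

```text
36.7 [ 0.3847 -0.2732  0.1508] th 1.454319193739208
t 36.75 pos [ 0.3847 -0.2727  0.1507] slide [ 0.069  0.015 -0.531] rot [ 0.    -0.037 -0.045] F [ 0.2 -0.2 -0.4] w 66.2mm
```

View pics/w17.png

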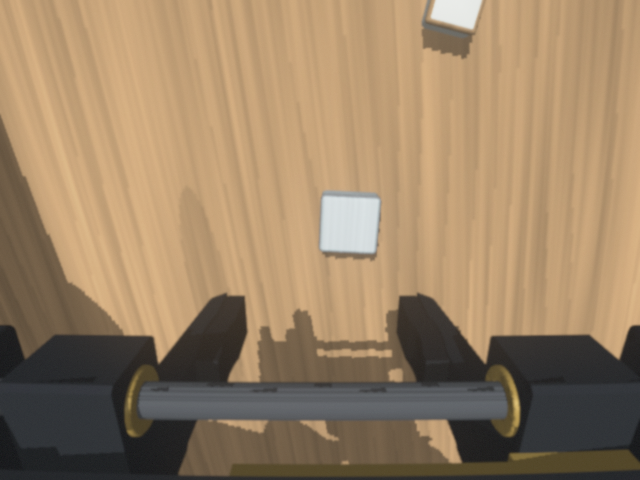

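```bash
python3 meas.py w17 .024 '[[322,194],[380,196],[378,254],[320,252]]'
```

```text
c [ 0.402  -0.2674] L 0.0427 W 0.0409 yawL 1.445 yawW 2.998
```

Request:
apply_moves(deltas=[{"slide": [0.04, 0.01, 0], "delta_rot": [0, -0.037, -0.04]}, {"slide": [0, 0, -0.1], "delta_rot": [0, 0, 0]}, {"slide": [0, 0, -0.12], "delta_rot": [0, 0, 0]}, {"slide": [0, 0, -0.12], "delta_rot": [0, 0, 0]}, {"slide": [0, 0, -0.04], "delta_rot": [0, 0, 0]}, {"slide": [0, 0, 0], "delta_rot": [0, 0, 0]}])

```text
t: 37.5
tool_pos: [0.4008, -0.2651, 0.0555]
eef_rot: [0.004, 0.757, 0.653, 0.004]
ft_force: [0.3, -0.5, 1.4]
width: 0.751
```

```bash
python3 d.py .402 -.269 .018 1.42
```

```text
t 37.50 pos [ 0.4008 -0.2651  0.0555] slide [ 0.005 -0.016 -0.15 ] rot [ 0.002  0.014 -0.005] F [ 0.3 -0.5  1.4] w 66.1mm
```

Request:
apply_moves(deltas=[{"slide": [0.003, -0.012, -0.04], "delta_rot": [0, 0.014, 0]}, {"slide": [0, 0, -0.06], "delta_rot": [0, 0, 0]}, {"slide": [0, 0, -0.04], "delta_rot": [0, 0, 0]}, {"slide": [0, 0, -0.01], "delta_rot": [0, 0, 0]}, {"slide": [0, 0, 0], "delta_rot": [0, 0, 0]}])

```text
t: 38.12
tool_pos: [0.4037, -0.2695, 0.0179]
eef_rot: [0.003, 0.757, 0.653, 0.0]
ft_force: [0.3, -0.2, -0.4]
width: 0.751
```

Request:
apply_moves(deltas=[{"slide": [0, 0, 0], "delta_rot": [0, 0, 0]}, {"slide": [0, 0, 0], "delta_rot": [0, 0, 0]}, {"slide": [0, 0, 0], "delta_rot": [0, 0, 0]}, {"slide": [0, 0, 0], "delta_rot": [0, 0, 0]}], gripper=1, squeeze=30)

```text
t: 38.62
tool_pos: [0.4041, -0.2699, 0.0187]
eef_rot: [0.004, 0.757, 0.653, 0.0]
ft_force: [-0.8, 0.4, -0.1]
width: 0.474
```

```bash
python3 d.py .5445 .2422 .22 .740
```

```text
t 38.62 pos [ 0.4041 -0.2699  0.0187] slide [0.562 2.048 0.805] rot [ 0.009  0.004 -0.87 ] F [-0.8  0.4 -0.1] w 41.7mm
```

Request:
apply_moves(deltas=[{"slide": [0, 0, 0.08], "delta_rot": [0, 0, 0]}, {"slide": [0, 0, 0.16], "delta_rot": [0, 0, 0]}, {"slide": [0.02, 0.06, 0.16], "delta_rot": [0, 0, -0.03]}, {"slide": [0.03, 0.12, 0.16], "delta_rot": [0, 0, -0.07]}, {"slide": [0.05, 0.17, 0.14], "delta_rot": [0, 0, -0.07]}, {"slide": [0.05, 0.18, 0.06], "delta_rot": [0, 0, -0.07]}, {"slide": [0.05, 0.18, 0], "delta_rot": [0, 0, -0.07]}, {"slide": [0.05, 0.18, 0], "delta_rot": [0, 0, -0.07]}, {"slide": [0.05, 0.18, 0], "delta_rot": [0, 0, -0.07]}, {"slide": [0.05, 0.18, 0], "delta_rot": [0, 0, -0.07]}, {"slide": [0.05, 0.18, 0], "delta_rot": [0, 0, -0.07]}, {"slide": [0.05, 0.18, 0], "delta_rot": [0, 0, -0.07]}, {"slide": [0.05, 0.18, 0], "delta_rot": [0, 0, -0.07]}, {"slide": [0.03, 0.14, 0], "delta_rot": [0, 0, -0.07]}, {"slide": [0.02, 0.08, 0], "delta_rot": [0, 0, -0.04]}, {"slide": [0, 0, 0], "delta_rot": [0, 0, 0]}])

```text
t: 40.62
tool_pos: [0.5418, 0.251, 0.2156]
eef_rot: [0.005, 0.932, 0.361, 0.002]
ft_force: [-1.2, -0.1, -1.1]
width: 0.476
```

```bash
python3 d.py .5445 .2422 .16 .740
```

```text
t 40.62 pos [0.5418 0.251  0.2156] slide [ 0.011 -0.035 -0.222] rot [0.01  0.011 0.001] F [-1.2 -0.1 -1.1] w 41.9mm
```

Request:
apply_moves(deltas=[{"slide": [0.007, -0.023, -0.03], "delta_rot": [0.01, 0.01, 0]}, {"slide": [0, 0, -0.06], "delta_rot": [0, 0, 0]}, {"slide": [0, 0, -0.07], "delta_rot": [0, 0, 0]}, {"slide": [0, 0, -0.03], "delta_rot": [0, 0, 0]}, {"slide": [0, 0, 0], "delta_rot": [0, 0, 0]}])

```text
t: 41.25
tool_pos: [0.5418, 0.2405, 0.1628]
eef_rot: [0.0, 0.933, 0.36, -0.002]
ft_force: [-0.3, 0.3, -1.0]
width: 0.475
```

```bash
python3 d.py .5445 .2422 .159 .740
```

```text
t 41.25 pos [0.5418 0.2405 0.1628] slide [ 0.011  0.007 -0.015] rot [ 0.003 -0.005  0.003] F [-0.3  0.3 -1. ] w 41.8mm
```

Request:
apply_moves(deltas=[{"slide": [0.009, 0.006, 0], "delta_rot": [0, 0, 0]}, {"slide": [0, 0, -0.008], "delta_rot": [0, 0, 0]}, {"slide": [0, 0, -0.004], "delta_rot": [0, 0, 0]}, {"slide": [0, 0, 0], "delta_rot": [0, 0, 0]}])

```text
t: 41.75
tool_pos: [0.5452, 0.2427, 0.1611]
eef_rot: [0.0, 0.933, 0.361, -0.001]
ft_force: [0.1, 0.2, -0.9]
width: 0.473
```

```bash
python3 d.py .5445 .2422 .1587 .740; python3 look.py wrist w18
```

```text
t 41.75 pos [0.5452 0.2427 0.1611] slide [-0.003 -0.002 -0.009] rot [ 0.001 -0.002  0.003] F [ 0.1  0.2 -0.9] w 41.6mm
41.75 [0.5452 0.2427 0.1611] th 0.737715778286359
```

View pics/w18.png

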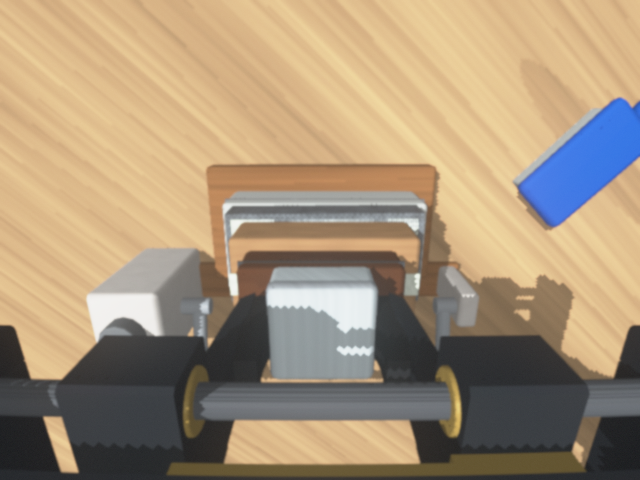

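Request:
apply_moves(deltas=[{"slide": [-0.002, 0, -0.007], "delta_rot": [0, 0, 0]}, {"slide": [0, 0, -0.004], "delta_rot": [0, 0, 0]}, {"slide": [0, 0, 0], "delta_rot": [0, 0, 0]}])

```text
t: 42.18
tool_pos: [0.5448, 0.2428, 0.1586]
eef_rot: [0.0, 0.933, 0.361, -0.0]
ft_force: [0.2, -0.0, 0.7]
width: 0.472
```

Request:
apply_moves(deltas=[{"slide": [0, 0, 0], "delta_rot": [0, 0, 0]}, {"slide": [0, 0, 0], "delta_rot": [0, 0, 0]}, {"slide": [0, 0, 0.04], "delta_rot": [0, 0, 0]}, {"slide": [0, 0, 0.1], "delta_rot": [0, 0, 0]}, {"slide": [0, 0, 0.14], "delta_rot": [0, 0, 0]}, {"slide": [0, 0, 0.06], "delta_rot": [0, 0, 0]}, {"slide": [0, 0, 0], "delta_rot": [0, 0, 0]}], gripper=-0.3)

```text
t: 43.05
tool_pos: [0.5449, 0.2428, 0.2478]
eef_rot: [0.0, 0.933, 0.361, 0.0]
ft_force: [-0.7, 0.5, -0.4]
width: 0.653
```

```bash
python3 look.py wrist w19; python3 look.py top t19
```

```text
43.05 [0.5449 0.2428 0.2478] th 0.7377979263448389
43.1 [0.5445 0.2427 0.247 ] th 0.7377727378673609
```

View pics/w19.png

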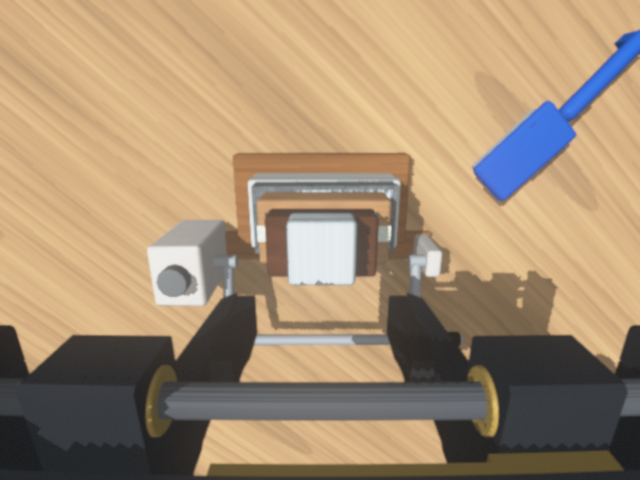

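View pics/t19.png

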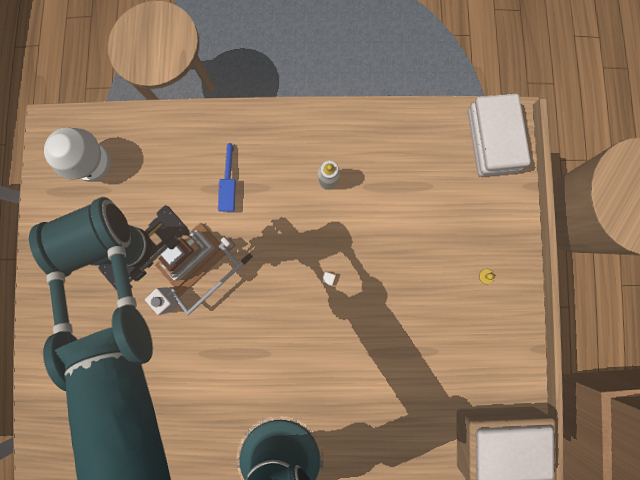

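```bash
python3 meas.py w19 .164 '[[288,214],[355,214],[354,284],[290,284]]'
```

```text
c [0.5485 0.246 ] L 0.0449 W 0.0395 yawL 0.745 yawW 2.309
```

Request:
apply_moves(deltas=[{"slide": [-0.01, -0.1, 0], "delta_rot": [0, 0, 0.04]}, {"slide": [-0.02, -0.16, 0], "delta_rot": [0, 0, 0.07]}, {"slide": [-0.03, -0.17, 0], "delta_rot": [0, 0, 0.07]}, {"slide": [-0.03, -0.17, -0.03], "delta_rot": [0, 0, 0.07]}, {"slide": [-0.03, -0.17, -0.06], "delta_rot": [0, 0, 0.07]}, {"slide": [-0.03, -0.17, -0.06], "delta_rot": [0, 0, 0.07]}, {"slide": [-0.03, -0.17, -0.06], "delta_rot": [0, 0, 0.07]}, {"slide": [-0.03, -0.17, -0.06], "delta_rot": [0, 0, 0.07]}, {"slide": [-0.03, -0.14, -0.02], "delta_rot": [0, 0, 0.07]}, {"slide": [-0.02, -0.08, 0], "delta_rot": [0, 0, 0.04]}, {"slide": [0, 0, 0], "delta_rot": [0, 0, 0]}])

```text
t: 44.52
tool_pos: [0.4641, -0.1419, 0.1517]
eef_rot: [-0.006, 0.808, 0.589, -0.013]
ft_force: [0.1, 0.2, -0.1]
width: 0.652
```

```bash
python3 look.py wrist w20;python3 d.py .480 -.136 .018 1.25
```

```text
44.525 [ 0.4641 -0.1419  0.1517] th 1.258906776019093
t 44.58 pos [ 0.4642 -0.1412  0.1517] slide [ 0.063  0.021 -0.535] rot [ 0.006 -0.037 -0.012] F [-0.9  0.  -0.4] w 57.2mm
```

View pics/w20.png

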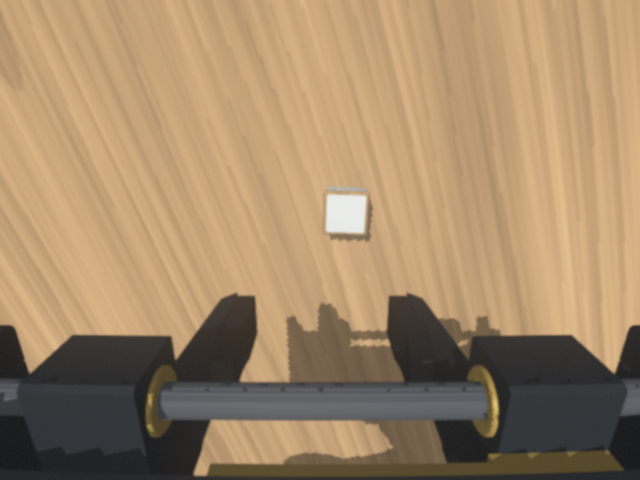

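```bash
python3 meas.py w20 .020 '[[326,191],[368,191],[367,235],[325,234]]'
```

```text
c [ 0.4819 -0.1333] L 0.0321 W 0.0299 yawL 1.258 yawW 2.825
```

Request:
apply_moves(deltas=[{"slide": [0.04, 0.012, 0], "delta_rot": [0, -0.037, -0.01]}, {"slide": [0, 0, -0.1], "delta_rot": [0, 0, 0]}, {"slide": [0, 0, -0.12], "delta_rot": [0, 0, 0]}, {"slide": [0, 0, -0.12], "delta_rot": [0, 0, 0]}, {"slide": [0, 0, -0.04], "delta_rot": [0, 0, 0]}, {"slide": [0, 0, 0], "delta_rot": [0, 0, 0]}])

```text
t: 45.32
tool_pos: [0.4795, -0.132, 0.0556]
eef_rot: [0.005, 0.81, 0.587, 0.003]
ft_force: [0.0, 0.3, 0.6]
width: 0.65
```

```bash
python3 d.py .480 -.136 .018 1.25
```

```text
t 45.33 pos [ 0.4795 -0.132   0.0556] slide [ 0.002 -0.016 -0.15 ] rot [ 0.005  0.013 -0.006] F [0.  0.3 0.6] w 57.2mm
```

Request:
apply_moves(deltas=[{"slide": [0.003, -0.008, -0.04], "delta_rot": [0, 0.013, 0]}, {"slide": [0, 0, -0.06], "delta_rot": [0, 0, 0]}, {"slide": [0, 0, -0.04], "delta_rot": [0, 0, 0]}, {"slide": [0, 0, -0.01], "delta_rot": [0, 0, 0]}, {"slide": [0, 0, 0], "delta_rot": [0, 0, 0]}])

```text
t: 45.95
tool_pos: [0.4828, -0.1346, 0.018]
eef_rot: [0.004, 0.81, 0.587, 0.0]
ft_force: [-0.3, 0.0, -0.2]
width: 0.651
```

Request:
apply_moves(deltas=[{"slide": [0, 0, 0], "delta_rot": [0, 0, 0]}, {"slide": [0, 0, 0], "delta_rot": [0, 0, 0]}, {"slide": [0, 0, 0], "delta_rot": [0, 0, 0]}, {"slide": [0, 0, 0], "delta_rot": [0, 0, 0]}], gripper=1, squeeze=25)

```text
t: 46.45
tool_pos: [0.4833, -0.1349, 0.0189]
eef_rot: [0.004, 0.81, 0.587, 0.001]
ft_force: [0.3, 0.1, -0.3]
width: 0.356
```

```bash
python3 d.py .5445 .2422 .22 .740
```

```text
t 46.45 pos [ 0.4833 -0.1349  0.0189] slide [0.245 1.508 0.805] rot [ 0.01   0.005 -0.655] F [ 0.3  0.1 -0.3] w 31.3mm
```

Request:
apply_moves(deltas=[{"slide": [0, 0, 0.08], "delta_rot": [0, 0, 0]}, {"slide": [0, 0, 0.16], "delta_rot": [0, 0, 0]}, {"slide": [0.01, 0.04, 0.17], "delta_rot": [0, 0, -0.02]}, {"slide": [0.02, 0.1, 0.17], "delta_rot": [0, 0, -0.06]}, {"slide": [0.03, 0.15, 0.16], "delta_rot": [0, 0, -0.07]}, {"slide": [0.03, 0.16, 0.12], "delta_rot": [0, 0, -0.07]}, {"slide": [0.03, 0.17, 0], "delta_rot": [0, 0, -0.07]}, {"slide": [0.03, 0.17, 0], "delta_rot": [0, 0, -0.07]}, {"slide": [0.03, 0.17, 0], "delta_rot": [0, 0, -0.07]}, {"slide": [0.03, 0.17, 0], "delta_rot": [0, 0, -0.07]}, {"slide": [0.02, 0.16, 0], "delta_rot": [0, 0, -0.07]}, {"slide": [0.02, 0.12, 0], "delta_rot": [0, 0, -0.06]}, {"slide": [0, 0.06, 0], "delta_rot": [0, 0, 0]}, {"slide": [0, 0, 0], "delta_rot": [0, 0, 0]}])

```text
t: 48.2
tool_pos: [0.5436, 0.245, 0.2416]
eef_rot: [0.004, 0.932, 0.363, 0.002]
ft_force: [0.1, 0.0, -1.4]
width: 0.362
```

```bash
python3 d.py .5455 .2435 .184 .740
```

```text
t 48.20 pos [0.5436 0.245  0.2416] slide [ 0.008 -0.006 -0.231] rot [ 0.007  0.009 -0.003] F [ 0.1  0.  -1.4] w 31.9mm
```

Request:
apply_moves(deltas=[{"slide": [0.005, 0, -0.03], "delta_rot": [0.007, 0.009, 0]}, {"slide": [0, 0, -0.06], "delta_rot": [0, 0, 0]}, {"slide": [0, 0, -0.07], "delta_rot": [0, 0, 0]}, {"slide": [0, 0, -0.04], "delta_rot": [0, 0, 0]}, {"slide": [0, 0, 0], "delta_rot": [0, 0, 0]}])

```text
t: 48.82
tool_pos: [0.5436, 0.2406, 0.1863]
eef_rot: [0.0, 0.932, 0.361, -0.002]
ft_force: [-0.4, -0.3, 0.6]
width: 0.361
```

```bash
python3 d.py .5455 .2435 .183 .740; python3 look.py wrist w21
```

```text
t 48.83 pos [0.5436 0.2406 0.1863] slide [ 0.008  0.012 -0.013] rot [ 0.003 -0.005  0.001] F [-0.4 -0.3  0.6] w 31.8mm
48.825 [0.5436 0.2406 0.1863] th 0.7394221707630156
```

View pics/w21.png

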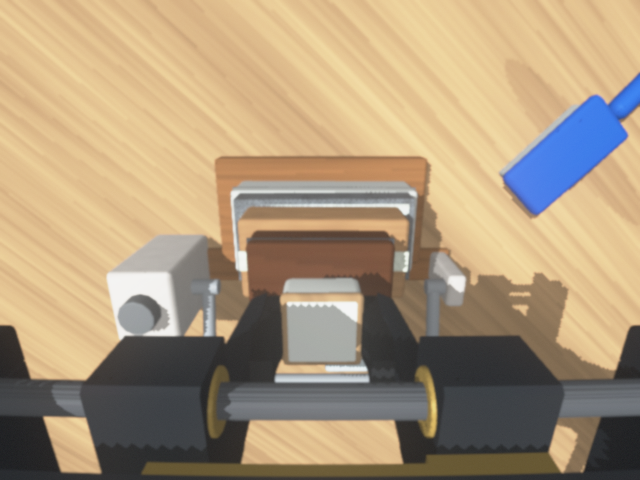

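Request:
apply_moves(deltas=[{"slide": [0.006, 0.009, 0], "delta_rot": [0, 0, 0]}, {"slide": [0, 0, -0.006], "delta_rot": [0, 0, 0]}, {"slide": [0, 0, -0.004], "delta_rot": [0, 0, 0]}, {"slide": [0, 0, 0], "delta_rot": [0, 0, 0]}])

```text
t: 49.38
tool_pos: [0.5467, 0.2439, 0.1862]
eef_rot: [0.0, 0.932, 0.362, -0.0]
ft_force: [-0.7, 0.0, -0.4]
width: 0.358
```

```bash
python3 d.py .5455 .2435 .183 .740; python3 look.py scene s21;python3 -c "
from h import *
crop(cv2.imread('pics/s21.png')[:,:,::-1],320,60,160,150,4,'pics/s21c.png')"
```

```text
t 49.38 pos [0.5467 0.2439 0.1862] slide [-0.005 -0.002 -0.013] rot [ 0.001 -0.     0.   ] F [-0.7  0.  -0.4] w 31.5mm
49.375 [0.5467 0.2439 0.1862] th 0.7399291304013721
```

View pics/s21c.png

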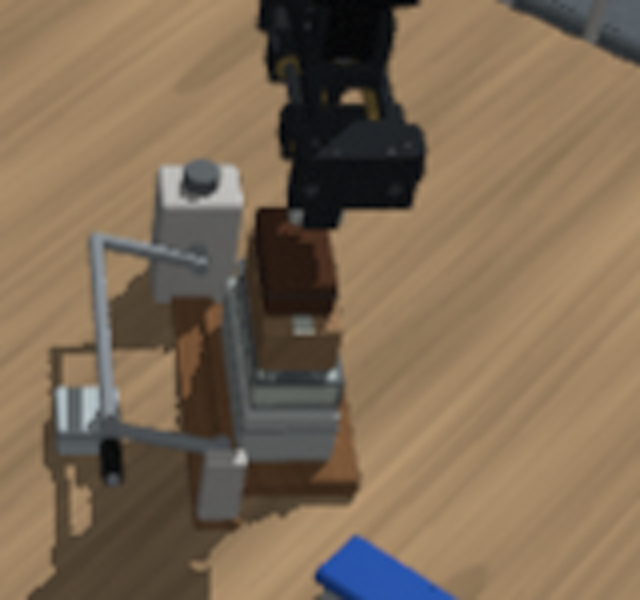

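```bash
python3 look.py top t21
python3 - <<'E'
from h import *
crop(cv2.imread('pics/t21.png')[:,:,::-1],120,200,160,120,5,'pics/t21c.png')
C=cam('scene');f=lambda p:(np.array(p,float)+.5)/4-.5+[320,60]
w=p2w(C,f([(55,388),(100,388),(118,425),(58,432)]),.024);print(w,w.mean(0))
c,s=np.cos(.7404),np.sin(.7404);d=w[:,:2]-[.5445,.242];print(np.c_[d@[c,s],d@[-s,c]])
E
```

```text
49.425 [0.5468 0.2439 0.1862] th 0.739915123505817
[[0.43936231 0.13686289 0.024     ]
 [0.46183211 0.15689274 0.024     ]
 [0.49238367 0.13850297 0.024     ]
 [0.46700058 0.10742072 0.024     ]] [0.46514467 0.13491983 0.024     ]
[[-0.14853625 -0.00668797]
 [-0.11843727 -0.0070597 ]
 [-0.10828957 -0.04124457]
 [-0.1479949  -0.04706645]]
```

View pics/t21c.png

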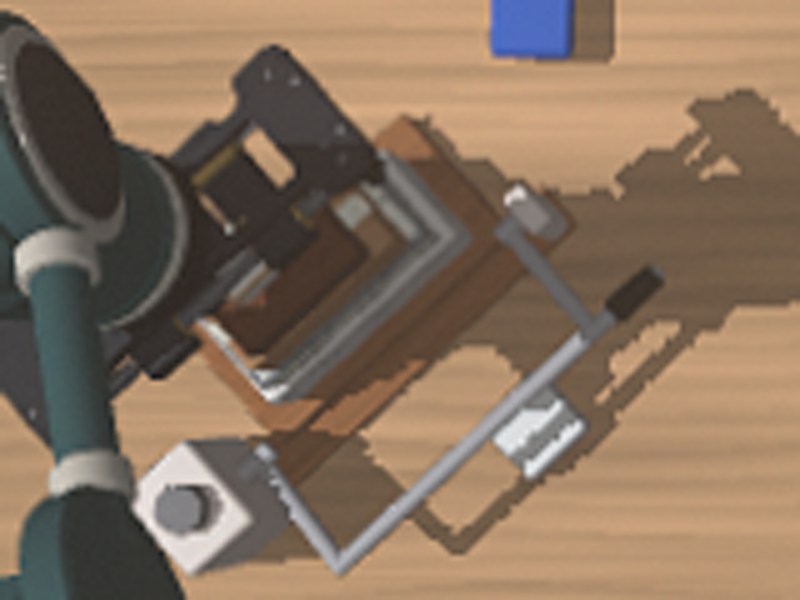

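Request:
apply_moves(deltas=[{"slide": [0, 0, 0.06], "delta_rot": [0, 0, 0]}, {"slide": [0, 0, 0.1], "delta_rot": [0, 0, 0]}, {"slide": [-0.02, -0.1, 0.05], "delta_rot": [0, 0, 0]}, {"slide": [-0.02, -0.15, 0], "delta_rot": [0, 0, 0]}, {"slide": [-0.02, -0.17, 0], "delta_rot": [0, 0, 0]}, {"slide": [-0.02, -0.17, 0], "delta_rot": [0, 0, 0]}, {"slide": [-0.03, -0.17, -0.05], "delta_rot": [0, 0, 0]}, {"slide": [-0.03, -0.17, -0.1], "delta_rot": [0, 0, 0]}, {"slide": [-0.03, -0.17, -0.14], "delta_rot": [0, 0, 0]}, {"slide": [-0.03, -0.17, -0.14], "delta_rot": [0, 0, 0]}, {"slide": [-0.03, -0.12, -0.12], "delta_rot": [0, 0, 0]}, {"slide": [0, -0.06, -0.08], "delta_rot": [0, 0, 0]}, {"slide": [0, 0, -0.04], "delta_rot": [0, 0, 0]}, {"slide": [0, 0, 0], "delta_rot": [0, 0, 0]}])

```text
t: 51.22
tool_pos: [0.4817, -0.1394, 0.0803]
eef_rot: [0.005, 0.933, 0.36, 0.005]
ft_force: [0.3, 0.2, -0.3]
width: 0.361
```

```bash
python3 d.py .49 -.12 .0189 .740;python3 look.py top t22
python3 - <<'E'
from h import *
crop(cv2.imread('pics/t22.png')[:,:,::-1],120,200,160,120,5,'pics/t22c.png')
E
```

```text
t 51.23 pos [ 0.4817 -0.1394  0.0803] slide [ 0.033  0.078 -0.246] rot [0.006 0.017 0.004] F [ 0.3  0.2 -0.3] w 31.8mm
51.225 [ 0.4817 -0.1394  0.0803] th 0.7366055117779935
```

View pics/t22c.png

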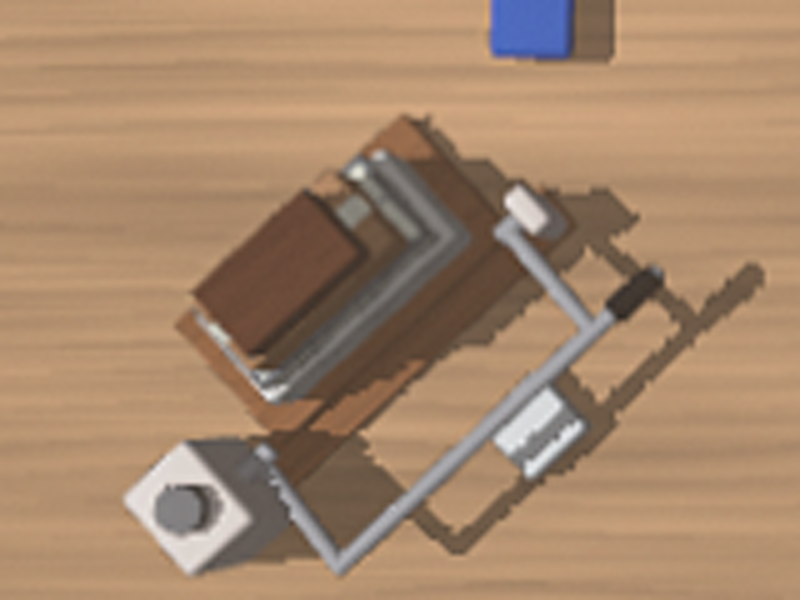

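Run:
```python
from h import *
z=np.load('pics/t22.npz');C=(z['K'],z['d'],z['E'])
w=p2w(C,(np.array([(585,428),(530,478),(493,440),(548,388)],float)+.5)/5-.5+[120,200],.024)
print(w,w.mean(0))
c,s=np.cos(.7404),np.sin(.7404);d=w[:,:2]-[.5445,.242];print(np.c_[d@[c,s],d@[-s,c]])
for a,b in((0,1),(2,1),(3,2),(3,0)):
  e=w[b]-w[a];print(np.hypot(e[0],e[1]),np.arctan2(e[1],e[0])%np.pi)
```

```text
[[0.46369101 0.10914731 0.024     ]
 [0.43747429 0.13840341 0.024     ]
 [0.45763377 0.15830542 0.024     ]
 [0.48497339 0.12901174 0.024     ]] [0.46094311 0.13371697 0.024     ]
[[-0.14927329 -0.0435593 ]
 [-0.14889078 -0.00427713]
 [-0.12058351 -0.00318473]
 [-0.12016246 -0.04325214]]
0.039284038104518276 2.301458991393323
0.02832833715754707 0.7789715788078007
0.0400696249454073 2.3217043600400906
0.029112448251469792 0.7509510353284949
```

Request:
apply_moves(deltas=[{"slide": [0, 0, -0.08], "delta_rot": [0, 0.017, 0]}, {"slide": [0, 0, -0.09], "delta_rot": [0, 0, 0]}, {"slide": [0, 0, -0.06], "delta_rot": [0, 0, 0]}, {"slide": [0, 0, -0.01], "delta_rot": [0, 0, 0]}, {"slide": [0, 0, 0], "delta_rot": [0, 0, 0]}])

```text
t: 51.9
tool_pos: [0.4852, -0.1376, 0.0201]
eef_rot: [0.004, 0.932, 0.362, 0.001]
ft_force: [0.2, 0.8, -0.0]
width: 0.36
```

```bash
python3 d.py .48 -.14 .0189 .740
```

```text
t 51.90 pos [ 0.4852 -0.1376  0.0201] slide [-0.021 -0.009 -0.005] rot [ 0.009  0.006 -0.002] F [ 0.2  0.8 -0. ] w 31.7mm
```

Request:
apply_moves(deltas=[{"slide": [0, 0, -0.005], "delta_rot": [0, 0, 0]}, {"slide": [0, 0, 0], "delta_rot": [0, 0, 0]}])

```text
t: 52.15
tool_pos: [0.4861, -0.1378, 0.0198]
eef_rot: [0.005, 0.932, 0.363, 0.002]
ft_force: [-0.4, 0.2, -0.7]
width: 0.359
```

Request:
apply_moves(deltas=[{"slide": [0, 0, 0], "delta_rot": [0, 0, 0]}, {"slide": [0, 0, 0], "delta_rot": [0, 0, 0]}, {"slide": [0, 0, 0.08], "delta_rot": [0, 0, 0]}, {"slide": [0, 0, 0.14], "delta_rot": [0, 0, 0]}, {"slide": [0, 0, 0.16], "delta_rot": [0, 0, 0.2]}, {"slide": [0, 0, 0.16], "delta_rot": [0, 0, 0.22]}, {"slide": [-0.01, 0.08, 0.05], "delta_rot": [0, 0, 0.22]}, {"slide": [-0.01, 0.08, 0], "delta_rot": [0, 0, 0.22]}, {"slide": [-0.01, 0.08, 0], "delta_rot": [0, 0, 0.22]}, {"slide": [-0.01, 0.08, 0], "delta_rot": [0, 0, 0.22]}, {"slide": [-0.01, 0.08, 0], "delta_rot": [0, 0, 0.22]}, {"slide": [-0.01, 0.08, 0], "delta_rot": [0, 0, 0.22]}, {"slide": [-0.01, 0.08, 0], "delta_rot": [0, 0, 0.22]}, {"slide": [-0.01, 0.08, 0], "delta_rot": [0, 0, 0.22]}, {"slide": [-0.01, 0.08, 0], "delta_rot": [0, 0, 0.22]}, {"slide": [-0.01, 0.08, 0], "delta_rot": [0, 0, 0.22]}, {"slide": [-0.01, 0.08, 0], "delta_rot": [0, 0, 0.22]}, {"slide": [0, 0.05, 0], "delta_rot": [0, 0, 0.22]}, {"slide": [0, 0, 0], "delta_rot": [0, 0, 0.22]}, {"slide": [0, 0, 0], "delta_rot": [0, 0, 0]}], gripper=-0.45)

```text
t: 54.65
tool_pos: [0.4577, 0.1011, 0.1775]
eef_rot: [0.003, -0.129, 0.992, 0.01]
ft_force: [-0.0, 0.2, 1.1]
width: 0.723
```

```bash
python3 d.py .452 .1255 .031 3.882;python3 look.py wrist w23
```

```text
t 54.65 pos [0.4577 0.1011 0.1775] slide [-0.023  0.098 -0.586] rot [-0.027 -0.003  0.614] F [-0.   0.2  1.1] w 63.7mm
54.65 [0.4577 0.1011 0.1775] th 3.4000733552951274
```

View pics/w23.png

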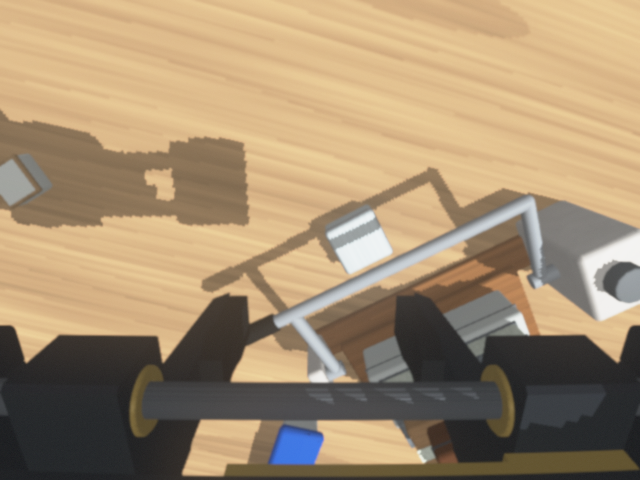

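```bash
python3 meas.py w23 .024 '[[327,235],[371,208],[393,246],[348,273]]'
```

```text
c [0.4634 0.137 ] L 0.0368 W 0.0413 yawL 0.774 yawW 2.404
```

Request:
apply_moves(deltas=[{"slide": [-0.01, 0.03, -0.04], "delta_rot": [-0.02, 0, 0.2]}, {"slide": [-0.01, 0.03, -0.04], "delta_rot": [0, 0, 0.2]}, {"slide": [-0.01, 0.02, -0.04], "delta_rot": [0, 0, 0.2]}, {"slide": [0, 0, 0], "delta_rot": [0, 0, 0]}, {"slide": [0, 0, 0], "delta_rot": [0, 0, 0]}])

```text
t: 55.32
tool_pos: [0.4507, 0.1204, 0.1478]
eef_rot: [0.002, -0.353, 0.935, 0.003]
ft_force: [-0.1, 0.2, 0.9]
width: 0.722
```

```bash
python3 d.py .450 .1247 .031 3.882;python3 look.py wrist w24
```

```text
t 55.33 pos [0.4507 0.1204 0.1478] slide [-0.003  0.017 -0.467] rot [-0.008  0.002  0.023] F [-0.1  0.2  0.9] w 63.6mm
55.325 [0.4507 0.1204 0.1478] th 3.8641204134824303
```

View pics/w24.png

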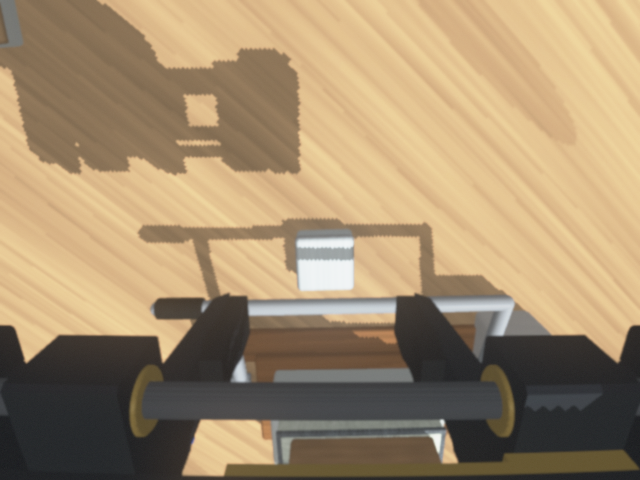

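```bash
python3 meas.py w24 .024 '[[297,236],[353,235],[354,290],[299,290]]'; python3 -c "
from h import *
z=np.load('pics/w24.npz');C=(z['K'],z['d'],z['E'])
c,s=np.cos(.7404),np.sin(.7404)
for q,h in(((300,306),.0745),((400,304),.0745),((180,309),.077)):
  w=p2w(C,[q],h)[0,:2];d=w-[.5445,.242];print(w,d@[c,s],d@[-s,c])
d=np.array([.4630,.1365])-[.5445,.242];print(d@[c,s],d@[-s,c])
"
```

```text
c [0.4641 0.1369] L 0.0426 W 0.0402 yawL 0.752 yawW 2.301
[0.480037   0.12926968] -0.12363248732467438 -0.03973172534218931
[0.43924201 0.17383108] -0.12368692661150639 0.02068306318082782
[0.52816461 0.07573964] -0.1242152191126351 -0.11171362007060594
-0.1313317332944403 -0.02290143728847577
```

Request:
apply_moves(deltas=[{"slide": [-0.004, 0.008, 0], "delta_rot": [-0.008, 0, 0.02]}, {"slide": [0, 0, -0.08], "delta_rot": [0, 0, 0]}, {"slide": [0, 0, -0.12], "delta_rot": [0, 0, 0]}, {"slide": [0, 0, -0.08], "delta_rot": [0, 0, 0]}, {"slide": [0, 0, -0.04], "delta_rot": [0, 0, 0]}, {"slide": [0, 0, 0], "delta_rot": [0, 0, 0]}])

```text
t: 56.12
tool_pos: [0.4527, 0.1228, 0.0693]
eef_rot: [0.004, -0.359, 0.934, -0.001]
ft_force: [0.1, 0.6, 0.4]
width: 0.724
```

```bash
python3 d.py .4495 .1237 .031 3.882
```

```text
t 56.12 pos [0.4527 0.1228 0.0693] slide [-0.013  0.004 -0.153] rot [-0.     0.011  0.009] F [0.1 0.6 0.4] w 63.7mm
```

Request:
apply_moves(deltas=[{"slide": [-0.012, 0.002, 0], "delta_rot": [0, 0.011, 0.008]}, {"slide": [0, 0, -0.04], "delta_rot": [0, 0, 0]}, {"slide": [0, 0, -0.06], "delta_rot": [0, 0, 0]}, {"slide": [0, 0, -0.035], "delta_rot": [0, 0, 0]}, {"slide": [0, 0, 0], "delta_rot": [0, 0, 0]}])

```text
t: 56.75
tool_pos: [0.451, 0.1236, 0.0351]
eef_rot: [0.001, -0.361, 0.932, 0.0]
ft_force: [0.4, 0.2, -0.4]
width: 0.728
```

```bash
python3 d.py .4495 .1237 .031 3.882
```

```text
t 56.75 pos [0.451  0.1236 0.0351] slide [-0.006  0.    -0.016] rot [-0.001  0.003  0.001] F [ 0.4  0.2 -0.4] w 64.1mm
```

Request:
apply_moves(deltas=[{"slide": [-0.004, 0, -0.014], "delta_rot": [0, 0, 0]}, {"slide": [0, 0, 0], "delta_rot": [0, 0, 0]}])

```text
t: 57.0
tool_pos: [0.4499, 0.1236, 0.0313]
eef_rot: [0.001, -0.361, 0.932, 0.0]
ft_force: [0.5, 0.4, 0.4]
width: 0.722
```

Request:
apply_moves(deltas=[{"slide": [0, 0, 0], "delta_rot": [0, 0, 0]}, {"slide": [0, 0, 0], "delta_rot": [0, 0, 0]}, {"slide": [0, 0, 0], "delta_rot": [0, 0, 0]}], gripper=1, squeeze=12)

```text
t: 57.38
tool_pos: [0.4505, 0.1237, 0.0319]
eef_rot: [0.002, -0.361, 0.932, -0.0]
ft_force: [0.3, 0.6, -1.0]
width: 0.47
```

Request:
apply_moves(deltas=[{"slide": [-0.02, -0.018, 0], "delta_rot": [0, 0, 0]}, {"slide": [-0.03, -0.027, 0], "delta_rot": [0, 0, 0]}, {"slide": [-0.03, -0.027, 0], "delta_rot": [0, 0, 0]}, {"slide": [-0.03, -0.027, 0], "delta_rot": [0, 0, 0]}, {"slide": [-0.03, -0.027, 0], "delta_rot": [0, 0, 0]}, {"slide": [-0.03, -0.027, 0], "delta_rot": [0, 0, 0]}, {"slide": [0, 0, 0], "delta_rot": [0, 0, 0]}])

```text
t: 58.25
tool_pos: [0.4043, 0.0824, 0.032]
eef_rot: [0.002, -0.361, 0.932, -0.0]
ft_force: [0.4, -0.1, -1.6]
width: 0.473
```

```bash
python3 d.py .4495 .1237 .031 3.882; python3 look.py wrist w25
```

```text
t 58.25 pos [0.4043 0.0824 0.032 ] slide [ 0.181  0.165 -0.004] rot [-0.001  0.005  0.002] F [ 0.4 -0.1 -1.6] w 41.7mm
58.25 [0.4043 0.0824 0.032 ] th 3.880780333200455
```

View pics/w25.png

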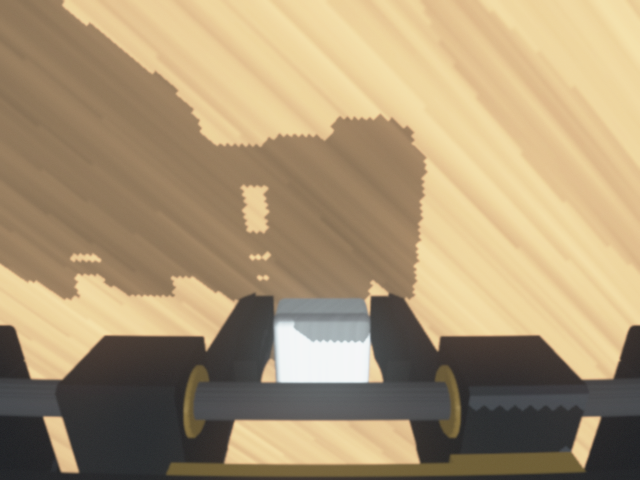

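Request:
apply_moves(deltas=[{"slide": [0, 0, 0], "delta_rot": [0, 0, 0]}, {"slide": [0, 0, 0], "delta_rot": [0, 0, 0]}, {"slide": [0.02, 0.018, 0], "delta_rot": [0, 0, 0]}, {"slide": [0.02, 0.018, -0.02], "delta_rot": [0, 0, 0]}, {"slide": [0.01, 0.009, -0.02], "delta_rot": [0, 0, 0]}, {"slide": [0, 0, -0.01], "delta_rot": [0, 0, 0]}, {"slide": [0, 0, 0], "delta_rot": [0, 0, 0]}], gripper=-0.3)

```text
t: 59.18
tool_pos: [0.4188, 0.0954, 0.0183]
eef_rot: [0.002, -0.362, 0.932, -0.0]
ft_force: [0.5, 0.1, 0.1]
width: 0.654
```

```bash
python3 d.py .4185 .0952 .018 3.882
```

```text
t 59.17 pos [0.4188 0.0954 0.0183] slide [-0.001 -0.001 -0.001] rot [-0.002  0.004  0.   ] F [0.5 0.1 0.1] w 57.5mm
```

Request:
apply_moves(deltas=[{"slide": [0, 0, 0], "delta_rot": [0, 0, 0]}, {"slide": [0, 0, 0], "delta_rot": [0, 0, 0]}, {"slide": [0, 0, 0], "delta_rot": [0, 0, 0]}], gripper=1, squeeze=30)

```text
t: 59.55
tool_pos: [0.4184, 0.0952, 0.0183]
eef_rot: [0.002, -0.362, 0.932, 0.0]
ft_force: [0.0, 0.4, 0.1]
width: 0.473
```

Request:
apply_moves(deltas=[{"slide": [0, 0, 0.08], "delta_rot": [0, 0, 0]}, {"slide": [0, 0, 0.16], "delta_rot": [0, 0, 0]}, {"slide": [0, 0, 0.18], "delta_rot": [0, 0, 0]}, {"slide": [0, 0, 0.18], "delta_rot": [0, 0, 0]}, {"slide": [0.03, 0.03, 0.12], "delta_rot": [0, 0, 0]}, {"slide": [0.08, 0.09, 0.04], "delta_rot": [0, 0, 0]}, {"slide": [0.1, 0.12, 0], "delta_rot": [0, 0, 0]}, {"slide": [0.1, 0.12, 0], "delta_rot": [0, 0, 0]}, {"slide": [0.1, 0.12, 0], "delta_rot": [0, 0, 0]}, {"slide": [0.06, 0.08, 0], "delta_rot": [0, 0, 0]}, {"slide": [0.02, 0.03, 0], "delta_rot": [0, 0, 0]}, {"slide": [0, 0, 0], "delta_rot": [0, 0, 0]}])

```text
t: 61.05
tool_pos: [0.54, 0.2454, 0.2142]
eef_rot: [0.001, -0.361, 0.933, -0.0]
ft_force: [0.8, -0.2, -0.5]
width: 0.471
```

```bash
python3 d.py .5445 .2425 .159 3.882;python3 look.py wrist w26
```

```text
t 61.05 pos [0.54   0.2454 0.2142] slide [ 0.018 -0.012 -0.221] rot [-0.     0.002  0.003] F [ 0.8 -0.2 -0.5] w 41.5mm
61.05 [0.54   0.2454 0.2142] th 3.8794155542662376
```

View pics/w26.png

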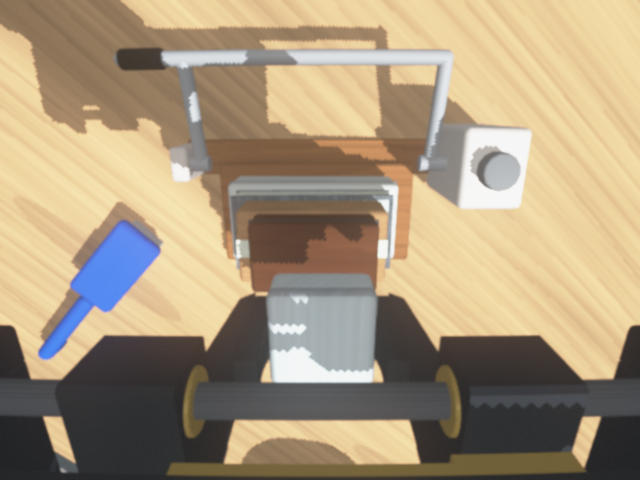

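Request:
apply_moves(deltas=[{"slide": [0.012, -0.008, -0.03], "delta_rot": [0, 0, 0]}, {"slide": [0, 0, -0.06], "delta_rot": [0, 0, 0]}, {"slide": [0, 0, -0.07], "delta_rot": [0, 0, 0]}, {"slide": [0, 0, -0.03], "delta_rot": [0, 0, 0]}, {"slide": [0, 0, 0], "delta_rot": [0, 0, 0]}])

```text
t: 61.72
tool_pos: [0.5404, 0.24, 0.162]
eef_rot: [-0.001, -0.359, 0.933, -0.0]
ft_force: [0.3, 0.2, -0.6]
width: 0.474
```

```bash
python3 d.py .5445 .2425 .1585 3.882
```

```text
t 61.73 pos [0.5404 0.24   0.162 ] slide [ 0.016  0.01  -0.014] rot [ 0.002 -0.002  0.006] F [ 0.3  0.2 -0.6] w 41.7mm
```

Request:
apply_moves(deltas=[{"slide": [0.012, 0.008, 0], "delta_rot": [0, 0, 0]}, {"slide": [0, 0, -0.008], "delta_rot": [0, 0, 0]}, {"slide": [0, 0, -0.006], "delta_rot": [0, 0, 0]}, {"slide": [0, 0, 0], "delta_rot": [0, 0, 0]}])

```text
t: 62.22
tool_pos: [0.5447, 0.2427, 0.1596]
eef_rot: [0.0, -0.36, 0.933, -0.0]
ft_force: [0.6, -0.4, -0.6]
width: 0.475
```

```bash
python3 d.py .5445 .2425 .1585 3.882
```

```text
t 62.23 pos [0.5447 0.2427 0.1596] slide [-0.001 -0.001 -0.004] rot [0.001 0.001 0.006] F [ 0.6 -0.4 -0.6] w 41.8mm
```

Request:
apply_moves(deltas=[{"slide": [0, 0, -0.005], "delta_rot": [0, 0, 0]}, {"slide": [0, 0, 0], "delta_rot": [0, 0, 0]}])

```text
t: 62.48
tool_pos: [0.5448, 0.2429, 0.1586]
eef_rot: [0.001, -0.36, 0.933, -0.0]
ft_force: [-0.1, -0.4, -1.2]
width: 0.474
```

Request:
apply_moves(deltas=[{"slide": [0, 0, 0], "delta_rot": [0, 0, 0]}, {"slide": [0, 0, 0], "delta_rot": [0, 0, 0]}, {"slide": [0, 0, 0], "delta_rot": [0, 0, 0]}, {"slide": [0, 0, 0.04], "delta_rot": [0, 0, 0]}, {"slide": [0, 0, 0.1], "delta_rot": [0, 0, 0]}, {"slide": [0, 0, 0.16], "delta_rot": [0, 0, 0]}, {"slide": [0, 0, 0.08], "delta_rot": [0, 0, 0]}, {"slide": [0, 0, 0], "delta_rot": [0, 0, 0]}], gripper=-0.25)

```text
t: 63.48
tool_pos: [0.545, 0.2428, 0.2594]
eef_rot: [0.002, -0.36, 0.933, -0.0]
ft_force: [0.6, -0.6, -0.5]
width: 0.623
```

```bash
python3 look.py wrist w27; python3 look.py top t27
```

```text
63.475 [0.545  0.2428 0.2594] th 3.8772578725873723
63.525 [0.5446 0.2427 0.2583] th 3.8772917604771835
```

View pics/w27.png

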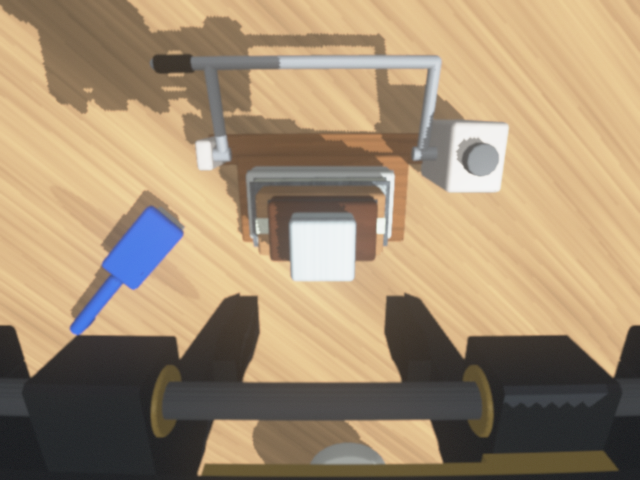

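View pics/t27.png

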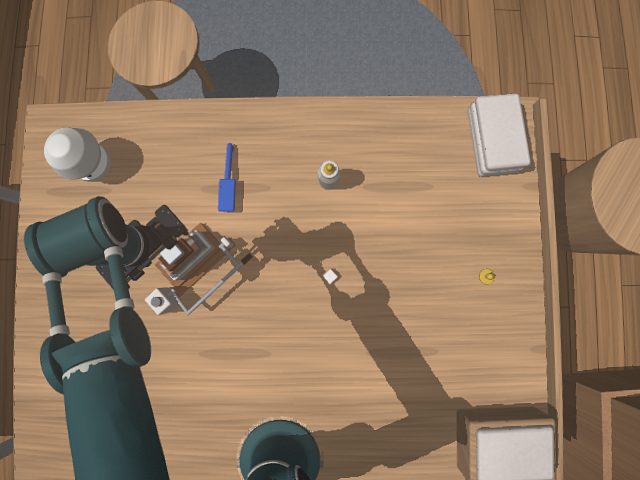

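```bash
python3 meas.py w27 .164 '[[291,222],[355,222],[355,280],[293,281]]'; python3 meas.py w27 .14 '[[270,207],[377,205],[376,262],[272,262]]'; python3 d.py .485 -.137 .15 2.311
```

```text
c [0.5452 0.2444] L 0.0397 W 0.0400 yawL 0.753 yawW 2.316
c [0.5422 0.2421] L 0.0408 W 0.0731 yawL 0.747 yawW 2.316
t 63.58 pos [0.5439 0.2425 0.2569] slide [-0.236 -1.518 -0.428] rot [ 1.000e-03 -1.000e-03 -1.994e+00] F [ 0.6  0.  -0.4] w 55.0mm
```

Request:
apply_moves(deltas=[{"slide": [-0.01, -0.1, 0], "delta_rot": [0, 0, -0.15]}, {"slide": [-0.02, -0.16, 0], "delta_rot": [0, 0, -0.2]}, {"slide": [-0.02, -0.17, 0], "delta_rot": [0, 0, -0.2]}, {"slide": [-0.02, -0.17, -0.03], "delta_rot": [0, 0, -0.2]}, {"slide": [-0.03, -0.17, -0.06], "delta_rot": [0, 0, -0.2]}, {"slide": [-0.03, -0.17, -0.06], "delta_rot": [0, 0, -0.2]}, {"slide": [-0.03, -0.17, -0.06], "delta_rot": [0, 0, -0.2]}, {"slide": [-0.03, -0.17, -0.06], "delta_rot": [0, 0, -0.2]}, {"slide": [-0.02, -0.14, -0.04], "delta_rot": [0, 0, -0.2]}, {"slide": [0, -0.08, 0], "delta_rot": [0, 0, -0.2]}, {"slide": [0, 0, 0], "delta_rot": [0, 0, 0]}])

```text
t: 64.95
tool_pos: [0.4777, -0.142, 0.1592]
eef_rot: [-0.013, 0.409, 0.912, 0.002]
ft_force: [0.4, 0.2, 0.7]
width: 0.627
```

```bash
python3 look.py wrist w28;python3 d.py .485 -.137 .018 2.311
```

```text
64.95 [ 0.4777 -0.142   0.1592] th 2.298263368210149
t 65.00 pos [ 0.4775 -0.1411  0.1591] slide [ 0.03   0.017 -0.564] rot [-0.02  -0.029  0.014] F [ 0.1 -0.8 -0.1] w 55.1mm
```

View pics/w28.png

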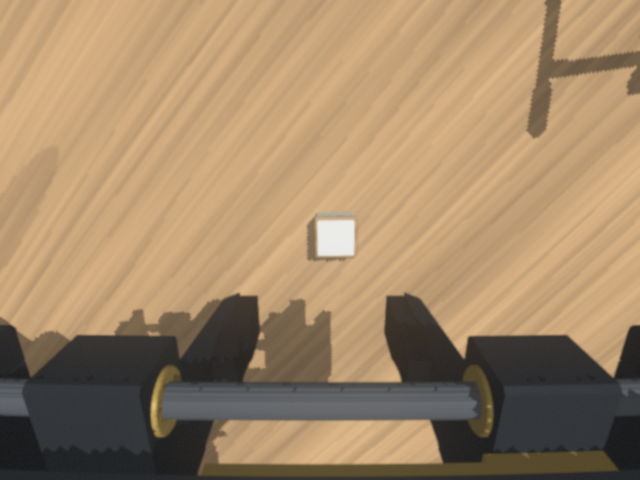

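Pile measured with tin back on it: tin (0.545,0.244), case (0.542,0.242). The trinket box sits at pixel (336,237).

```bash
python3 meas.py w28 .020 '[[316,217],[355,217],[355,258],[316,259]]'
```

```text
c [ 0.4864 -0.1373] L 0.0325 W 0.0292 yawL 2.309 yawW 0.744
```

Request:
apply_moves(deltas=[{"slide": [0.02, 0.01, 0], "delta_rot": [-0.02, -0.029, 0.014]}, {"slide": [0, 0, -0.1], "delta_rot": [0, 0, 0]}, {"slide": [0, 0, -0.12], "delta_rot": [0, 0, 0]}, {"slide": [0, 0, -0.13], "delta_rot": [0, 0, 0]}, {"slide": [0, 0, -0.05], "delta_rot": [0, 0, 0]}, {"slide": [0, 0, 0], "delta_rot": [0, 0, 0]}])

```text
t: 65.75
tool_pos: [0.4853, -0.1319, 0.058]
eef_rot: [0.004, 0.394, 0.919, 0.0]
ft_force: [0.9, 0.2, 0.4]
width: 0.626
```

```bash
python3 d.py .485 -.137 .018 2.311
```

```text
t 65.75 pos [ 0.4853 -0.1319  0.058 ] slide [-0.001 -0.02  -0.16 ] rot [ 0.003  0.011 -0.026] F [0.9 0.2 0.4] w 55.1mm
```

Request:
apply_moves(deltas=[{"slide": [0.002, -0.016, -0.04], "delta_rot": [0, 0.011, -0.018]}, {"slide": [0, 0, -0.06], "delta_rot": [0, 0, 0]}, {"slide": [0, 0, -0.045], "delta_rot": [0, 0, 0]}, {"slide": [0, 0, -0.012], "delta_rot": [0, 0, 0]}, {"slide": [0, 0, 0], "delta_rot": [0, 0, 0]}])

```text
t: 66.38
tool_pos: [0.4883, -0.1367, 0.0188]
eef_rot: [0.003, 0.401, 0.916, -0.001]
ft_force: [0.7, -0.3, 0.9]
width: 0.624
```

Request:
apply_moves(deltas=[{"slide": [0, 0, 0], "delta_rot": [0, 0, 0]}, {"slide": [0, 0, 0], "delta_rot": [0, 0, 0]}, {"slide": [0, 0, 0], "delta_rot": [0, 0, 0]}, {"slide": [0, 0, 0], "delta_rot": [0, 0, 0]}], gripper=1, squeeze=25)

```text
t: 66.88
tool_pos: [0.4889, -0.137, 0.0196]
eef_rot: [0.004, 0.401, 0.916, -0.001]
ft_force: [0.6, 0.3, -0.4]
width: 0.364
```

```bash
python3 d.py .5445 .2435 .24 2.311
```

```text
t 66.88 pos [ 0.4889 -0.137   0.0196] slide [0.222 1.522 0.881] rot [ 0.006  0.007 -0.008] F [ 0.6  0.3 -0.4] w 32.0mm
```

Request:
apply_moves(deltas=[{"slide": [0, 0, 0.08], "delta_rot": [0, 0, 0]}, {"slide": [0, 0, 0.16], "delta_rot": [0, 0, 0]}, {"slide": [0.01, 0.04, 0.17], "delta_rot": [0, 0, 0]}, {"slide": [0.02, 0.1, 0.17], "delta_rot": [0, 0, 0]}, {"slide": [0.03, 0.15, 0.17], "delta_rot": [0, 0, 0]}, {"slide": [0.03, 0.16, 0.13], "delta_rot": [0, 0, 0]}, {"slide": [0.02, 0.17, 0.02], "delta_rot": [0, 0, 0]}, {"slide": [0.02, 0.17, 0], "delta_rot": [0, 0, 0]}, {"slide": [0.02, 0.17, 0], "delta_rot": [0, 0, 0]}, {"slide": [0.02, 0.17, 0], "delta_rot": [0, 0, 0]}, {"slide": [0.02, 0.16, 0], "delta_rot": [0, 0, 0]}, {"slide": [0.02, 0.12, 0], "delta_rot": [0, 0, 0]}, {"slide": [0, 0.06, 0], "delta_rot": [0, 0, 0]}, {"slide": [0, 0, 0], "delta_rot": [0, 0, 0]}])

```text
t: 68.62
tool_pos: [0.5387, 0.2429, 0.253]
eef_rot: [0.004, 0.402, 0.916, 0.0]
ft_force: [-0.2, -0.2, -1.4]
width: 0.357
```

```bash
python3 d.py .5445 .2435 .184 2.311; python3 look.py wrist w29
```

```text
t 68.62 pos [0.5387 0.2429 0.253 ] slide [ 0.023  0.002 -0.276] rot [ 0.003  0.011 -0.005] F [-0.2 -0.2 -1.4] w 31.5mm
68.625 [0.5387 0.2429 0.253 ] th 2.3152013698149547
```

View pics/w29.png

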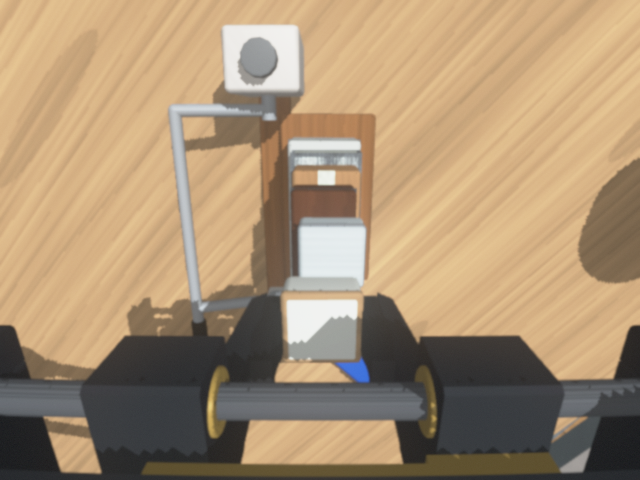

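Request:
apply_moves(deltas=[{"slide": [0.018, 0.002, -0.05], "delta_rot": [0, 0.01, 0]}, {"slide": [0, 0, -0.08], "delta_rot": [0, 0, 0]}, {"slide": [0, 0, -0.08], "delta_rot": [0, 0, 0]}, {"slide": [0, 0, -0.03], "delta_rot": [0, 0, 0]}, {"slide": [0, 0, 0], "delta_rot": [0, 0, 0]}])

```text
t: 69.3
tool_pos: [0.5423, 0.2378, 0.1867]
eef_rot: [-0.001, 0.404, 0.915, -0.003]
ft_force: [0.2, 0.7, -0.2]
width: 0.359
```

```bash
python3 d.py .5455 .2437 .1838 2.311; python3 look.py wrist w30;python3 look.py scene s30;python3 -c "
from h import *
crop(cv2.imread('pics/s30.png')[:,:,::-1],320,60,160,150,4,'pics/s30c.png')"
```

```text
t 69.30 pos [0.5423 0.2378 0.1867] slide [ 0.013  0.024 -0.012] rot [ 0.007 -0.005  0.002] F [ 0.2  0.7 -0.2] w 31.6mm
69.3 [0.5423 0.2378 0.1867] th 2.309497265774998
69.35 [0.5425 0.2379 0.1872] th 2.3095770000656826
```

View pics/w30.png

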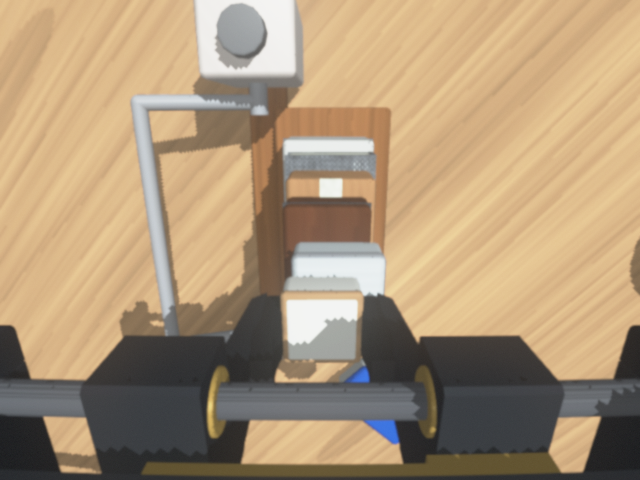

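View pics/s30c.png

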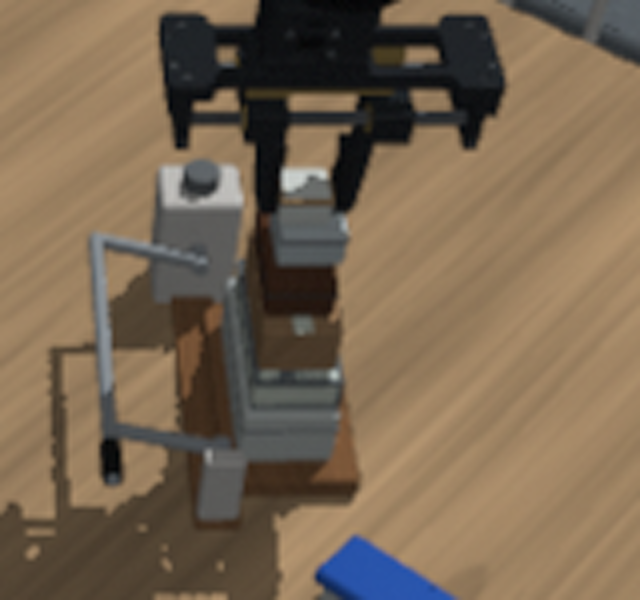

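Request:
apply_moves(deltas=[{"slide": [0.012, 0.019, 0], "delta_rot": [0, 0, 0]}, {"slide": [0, 0, -0.006], "delta_rot": [0, 0, 0]}, {"slide": [0, 0, -0.004], "delta_rot": [0, 0, 0]}, {"slide": [0, 0, 0], "delta_rot": [0, 0, 0]}])

```text
t: 69.9
tool_pos: [0.5476, 0.2441, 0.1878]
eef_rot: [0.002, 0.404, 0.915, -0.001]
ft_force: [-0.2, -0.4, -0.7]
width: 0.359
```

```bash
python3 d.py .546 .2437 .1838 2.311
```

```text
t 69.90 pos [0.5476 0.2441 0.1878] slide [-0.006 -0.002 -0.016] rot [0.004 0.003 0.001] F [-0.2 -0.4 -0.7] w 31.6mm
```

Request:
apply_moves(deltas=[{"slide": [-0.004, 0, -0.008], "delta_rot": [0, 0, 0]}, {"slide": [0, 0, -0.006], "delta_rot": [0, 0, 0]}, {"slide": [0, 0, -0.004], "delta_rot": [0, 0, 0]}, {"slide": [0, 0, 0], "delta_rot": [0, 0, 0]}])

```text
t: 70.4
tool_pos: [0.5465, 0.2442, 0.1834]
eef_rot: [0.002, 0.404, 0.915, -0.001]
ft_force: [-0.4, -1.0, -0.3]
width: 0.361
```

```bash
python3 d.py .546 .2437 .1838 2.311
```

```text
t 70.40 pos [0.5465 0.2442 0.1834] slide [-0.002 -0.002  0.002] rot [0.004 0.003 0.001] F [-0.4 -1.  -0.3] w 31.7mm
```

Request:
apply_moves(deltas=[{"slide": [0, 0, 0], "delta_rot": [0, 0, 0]}, {"slide": [0, 0, 0], "delta_rot": [0, 0, 0]}, {"slide": [0, 0, 0], "delta_rot": [0, 0, 0]}, {"slide": [0, 0, 0.03], "delta_rot": [0, 0, 0]}, {"slide": [0, 0, 0.1], "delta_rot": [0, 0, 0]}, {"slide": [0, 0, 0.14], "delta_rot": [0, 0, 0]}, {"slide": [0, 0, 0.06], "delta_rot": [0, 0, 0]}, {"slide": [0, 0, 0], "delta_rot": [0, 0, 0]}], gripper=-0.15)

```text
t: 71.4
tool_pos: [0.5462, 0.244, 0.2689]
eef_rot: [0.002, 0.404, 0.915, -0.001]
ft_force: [-0.6, -0.0, -0.5]
width: 0.576
```

```bash
python3 look.py wrist w31; python3 look.py scene s31;python3 -c "
from h import *
crop(cv2.imread('pics/s31.png')[:,:,::-1],320,40,160,150,4,'pics/s31c.png')"
```

```text
71.4 [0.5462 0.244  0.2689] th 2.3101013978530878
71.45 [0.5459 0.2438 0.268 ] th 2.310061279075102
```

View pics/w31.png

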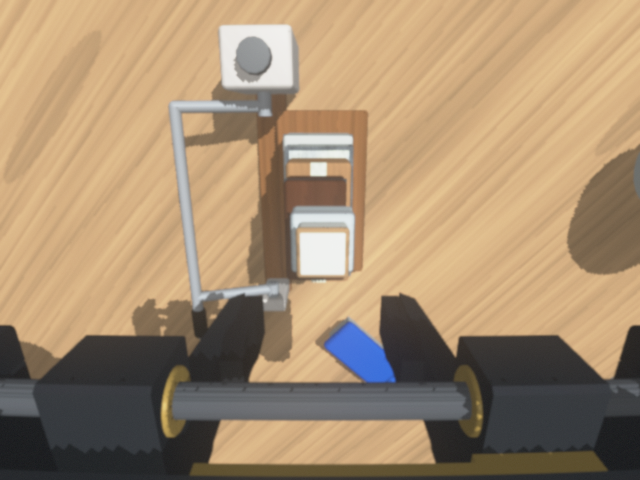

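View pics/s31c.png

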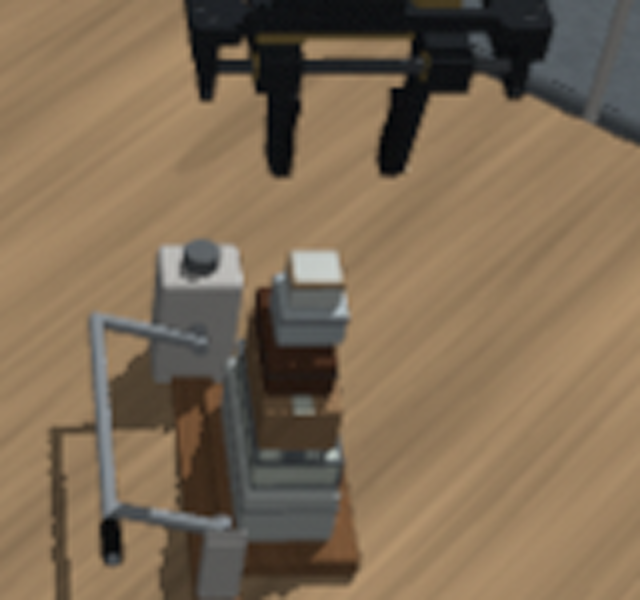

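Request:
apply_moves(deltas=[{"slide": [-0.005, -0.06, 0], "delta_rot": [0, 0, 0]}, {"slide": [-0.01, -0.12, 0], "delta_rot": [0, 0, 0]}, {"slide": [-0.01, -0.13, 0], "delta_rot": [0, 0, 0]}, {"slide": [-0.01, -0.13, 0], "delta_rot": [0, 0, 0]}, {"slide": [-0.01, -0.13, -0.05], "delta_rot": [0, 0, 0]}, {"slide": [-0.01, -0.09, -0.08], "delta_rot": [0, 0, 0]}, {"slide": [0, -0.03, -0.08], "delta_rot": [0, 0, 0]}, {"slide": [0, 0, 0], "delta_rot": [0, 0, 0]}])

```text
t: 72.5
tool_pos: [0.5231, 0.0589, 0.2019]
eef_rot: [-0.006, 0.404, 0.915, -0.009]
ft_force: [-0.4, -0.0, 0.1]
width: 0.572
```

```bash
python3 d.py .533 .0716 .0645 2.311; python3 look.py wrist w32; python3 look.py top t32;python3 -c "
from h import *
crop(cv2.imread('pics/t32.png')[:,:,::-1],120,180,200,150,4,'pics/t32c.png')"
```

```text
t 72.50 pos [0.5231 0.0589 0.2019] slide [ 0.04   0.051 -0.55 ] rot [ 0.013 -0.024  0.002] F [-0.4 -0.   0.1] w 50.3mm
72.5 [0.5231 0.0589 0.2019] th 2.3093482645579932
72.55 [0.5238 0.0593 0.203 ] th 2.309785415135896
```

View pics/w32.png

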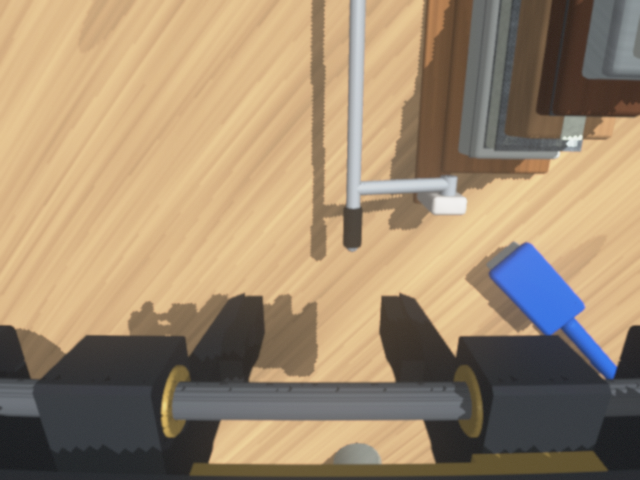

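View pics/t32c.png

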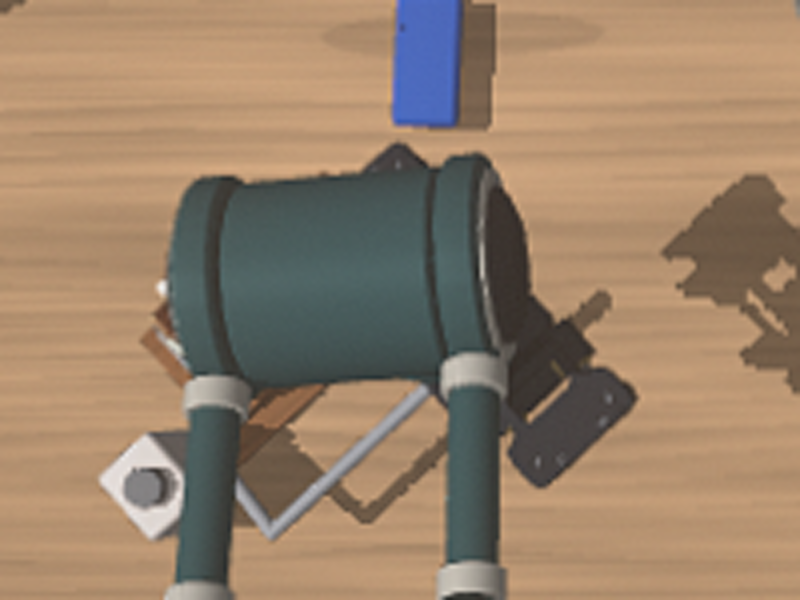

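```bash
python3 look.py scene s32
```

```text
72.6 [0.5248 0.0599 0.2042] th 2.3103737358387786
```

View pics/s32.png

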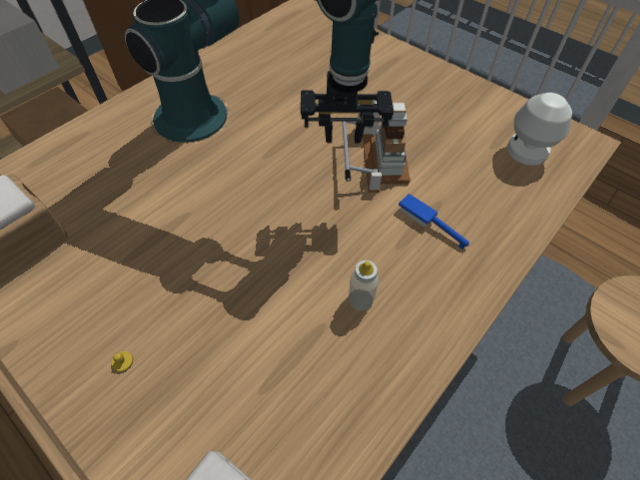

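View pics/s31.png

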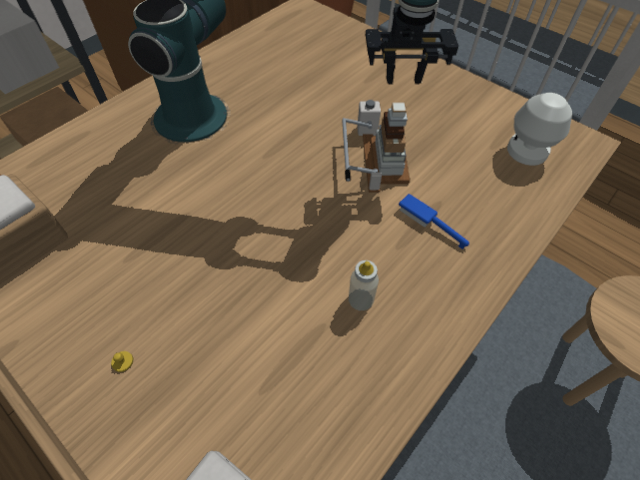

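Run:
```python
from h import *
C=cam('scene')
for z in (.2,.25,.3,.35,.4,.45,.5,.55):print(z,w2p(C,[[.5248,.0599,z]]).round(0), w2p(cam('top'),[[.5248,.0599,z]]).round(0))
```

```text
0.2 [[343. 136.]] [[244. 259.]]
0.25 [[344. 118.]] [[240. 259.]]
0.3 [[345.  99.]] [[236. 258.]]
0.35 [[346.  78.]] [[231. 257.]]
0.4 [[348.  55.]] [[226. 255.]]
0.45 [[349.  29.]] [[220. 254.]]
0.5 [[351.   1.]] [[213. 253.]]
0.55 [[353. -31.]] [[205. 251.]]
```

```bash
python3 - <<'E'
from h import *
z=np.load('pics/w32.npz');C=(z['K'],z['d'],z['E'])
w=p2w(C,[(353,208),(353,247)],.0694);print(w,w.mean(0))
c,s=np.cos(.7404),np.sin(.7404);d=w[:,:2]-[.5445,.242];print(np.c_[d@[c,s],d@[-s,c]])
E
python3 d.py .5325 .0712 .064 2.311
```

```text
[[0.52444691 0.08656363 0.0694    ]
 [0.54479812 0.06533839 0.0694    ]] [0.53462252 0.07595101 0.0694    ]
[[-0.11965793 -0.10121546]
 [-0.11895289 -0.1306125 ]]
t 72.65 pos [0.5255 0.0603 0.205 ] slide [ 0.028  0.044 -0.564] rot [ 0.012 -0.016  0.   ] F [ 0.1 -0.1  0.2] w 50.7mm
```

Request:
apply_moves(deltas=[{"slide": [0.02, 0.032, 0], "delta_rot": [0.012, -0.016, 0]}, {"slide": [0, 0, -0.1], "delta_rot": [0, 0, 0]}, {"slide": [0, 0, -0.14], "delta_rot": [0, 0, 0]}, {"slide": [0, 0, -0.08], "delta_rot": [0, 0, 0]}, {"slide": [0, 0, -0.03], "delta_rot": [0, 0, 0]}, {"slide": [0, 0, 0], "delta_rot": [0, 0, 0]}])

```text
t: 73.4
tool_pos: [0.5368, 0.0739, 0.1222]
eef_rot: [0.006, 0.401, 0.916, 0.005]
ft_force: [0.3, 0.3, 0.3]
width: 0.573
```

```bash
python3 d.py .5335 .073 .064 2.311; python3 look.py wrist w33
```

```text
t 73.40 pos [0.5368 0.0739 0.1222] slide [-0.013 -0.003 -0.233] rot [-0.005  0.02  -0.006] F [0.3 0.3 0.3] w 50.4mm
73.4 [0.5368 0.0739 0.1222] th 2.3157085442327183
```

View pics/w33.png

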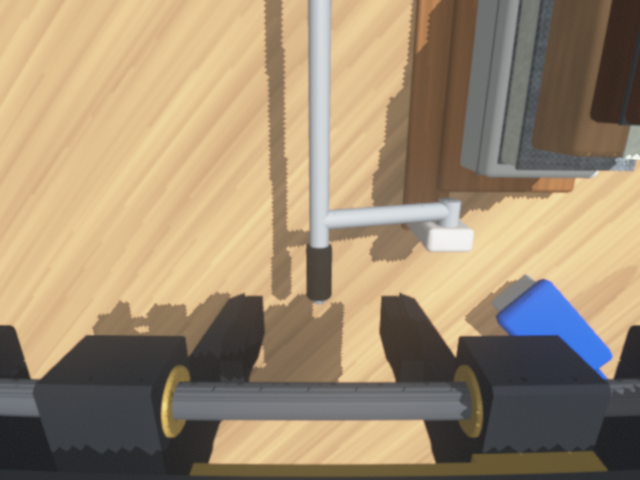

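Run:
```python
from h import *
z=np.load('pics/w33.npz');C=(z['K'],z['d'],z['E'])
w=p2w(C,[(319,245),(319,298)],.0694);print(w,w.mean(0))
```

```text
[[0.5239214  0.08722042 0.0694    ]
 [0.54443925 0.06486713 0.0694    ]] [0.53418033 0.07604377 0.0694    ]
```

Request:
apply_moves(deltas=[{"slide": [-0.006, 0.003, -0.03], "delta_rot": [-0.005, 0.02, 0]}, {"slide": [0, 0, -0.08], "delta_rot": [0, 0, 0]}, {"slide": [0, 0, -0.08], "delta_rot": [0, 0, 0]}, {"slide": [0, 0, -0.03], "delta_rot": [0, 0, 0]}, {"slide": [0, 0, 0], "delta_rot": [0, 0, 0]}])

```text
t: 74.08
tool_pos: [0.5395, 0.0754, 0.0703]
eef_rot: [0.003, 0.401, 0.916, 0.002]
ft_force: [0.1, 0.4, -0.5]
width: 0.573
```

```bash
python3 d.py .5347 .0755 .064 2.311
```

```text
t 74.08 pos [0.5395 0.0754 0.0703] slide [-0.019  0.    -0.025] rot [-0.001  0.009 -0.006] F [ 0.1  0.4 -0.5] w 50.5mm
```

Request:
apply_moves(deltas=[{"slide": [-0.016, 0, -0.02], "delta_rot": [0, 0.008, 0]}, {"slide": [0, 0, -0.008], "delta_rot": [0, 0, 0]}, {"slide": [0, 0, 0], "delta_rot": [0, 0, 0]}])

```text
t: 74.45
tool_pos: [0.5366, 0.0755, 0.0647]
eef_rot: [0.001, 0.401, 0.916, 0.001]
ft_force: [0.2, 0.7, 0.0]
width: 0.577
```

Request:
apply_moves(deltas=[{"slide": [0, 0, 0], "delta_rot": [0, 0, 0]}, {"slide": [0, 0, 0], "delta_rot": [0, 0, 0]}, {"slide": [0, 0, 0], "delta_rot": [0, 0, 0]}, {"slide": [0, 0, 0], "delta_rot": [0, 0, 0]}], gripper=1, squeeze=15)

```text
t: 74.95
tool_pos: [0.5355, 0.0742, 0.065]
eef_rot: [0.001, 0.401, 0.916, -0.001]
ft_force: [-5.8, -8.7, 3.2]
width: 0.146
```

```bash
python3 d.py .5347 .0755 .064 2.311
```

```text
t 74.95 pos [0.5355 0.0742 0.065 ] slide [-0.003  0.005 -0.004] rot [ 0.002  0.001 -0.008] F [-5.8 -8.7  3.2] w 12.8mm
```

Request:
apply_moves(deltas=[{"slide": [0.007, 0.006, 0.04], "delta_rot": [0, 0, 0]}, {"slide": [0.013, 0.012, 0.04], "delta_rot": [0, 0, 0]}, {"slide": [0, 0, 0], "delta_rot": [0, 0, 0]}])

```text
t: 75.32
tool_pos: [0.5427, 0.0809, 0.0852]
eef_rot: [0.002, 0.402, 0.916, 0.002]
ft_force: [1.0, -1.4, -2.9]
width: 0.141
```

```bash
cat > arc.py <<'E'
from h import *
o=get_obs();c,s=np.cos(.7404),np.sin(.7404);d=o['tool_pos'][:2]-[.5445,.242]
x=d@[c,s];y=d@[-s,c];z=o['tool_pos'][2]+.005;F=o['ft_force']
print('x %.4f y %.4f zbar %.4f'%(x,y,z),'phi %.3f r %.4f'%(np.arctan2(-(x+.048),z-.05),np.hypot(x+.048,z-.05)),'Fx_s %.1f Fy_s %.1f Fz %.1f'%(F[:2]@[c,s],F[:2]@[-s,c],F[2]),'w %.1f'%(o['width']*88),o['t'])
E
python3 arc.py
```

```text
x -0.1100 y -0.1178 zbar 0.0902 phi 0.996 r 0.0739 Fx_s -0.2 Fy_s -1.7 Fz -2.9 w 12.4 75.325
```

Request:
apply_moves(deltas=[{"slide": [0.02, 0.018, 0.036], "delta_rot": [0, 0, 0]}, {"slide": [0.023, 0.021, 0.032], "delta_rot": [0, 0, 0]}, {"slide": [0, 0, 0], "delta_rot": [0, 0, 0]}])

```text
t: 75.7
tool_pos: [0.554, 0.0913, 0.1006]
eef_rot: [0.002, 0.402, 0.916, 0.002]
ft_force: [1.7, -2.0, -4.7]
width: 0.139
```

```bash
python3 arc.py
```

```text
x -0.0947 y -0.1177 zbar 0.1056 phi 0.698 r 0.0726 Fx_s -0.1 Fy_s -2.6 Fz -4.7 w 12.2 75.7
```

Request:
apply_moves(deltas=[{"slide": [0.026, 0.024, 0.03], "delta_rot": [0, 0, 0]}, {"slide": [0.029, 0.027, 0.024], "delta_rot": [0, 0, 0]}, {"slide": [0, 0, 0], "delta_rot": [0, 0, 0]}])

```text
t: 76.08
tool_pos: [0.5657, 0.1021, 0.112]
eef_rot: [-0.0, 0.401, 0.916, -0.001]
ft_force: [1.4, -1.2, -5.5]
width: 0.145
```

```bash
python3 arc.py
```

```text
x -0.0788 y -0.1176 zbar 0.1170 phi 0.430 r 0.0737 Fx_s 0.2 Fy_s -1.8 Fz -5.5 w 12.8 76.075
```

Request:
apply_moves(deltas=[{"slide": [0.031, 0.028, 0.018], "delta_rot": [0, 0, 0]}, {"slide": [0.031, 0.028, 0.012], "delta_rot": [0, 0, 0]}, {"slide": [0, 0, 0], "delta_rot": [0, 0, 0]}])

```text
t: 76.45
tool_pos: [0.5758, 0.1113, 0.1179]
eef_rot: [-0.005, 0.401, 0.916, -0.009]
ft_force: [0.3, -1.6, -4.5]
width: 0.142
```

```bash
python3 arc.py
```

```text
x -0.0651 y -0.1176 zbar 0.1229 phi 0.230 r 0.0749 Fx_s -0.9 Fy_s -1.4 Fz -4.5 w 12.5 76.45
```

Request:
apply_moves(deltas=[{"slide": [0.028, 0.025, 0.005], "delta_rot": [0, 0, 0]}, {"slide": [0.028, 0.025, 0.002], "delta_rot": [0, 0, 0]}, {"slide": [0, 0, 0], "delta_rot": [0, 0, 0]}])

```text
t: 76.82
tool_pos: [0.5891, 0.1237, 0.1199]
eef_rot: [-0.006, 0.401, 0.916, -0.01]
ft_force: [-0.7, -3.2, -4.0]
width: 0.148
```

```bash
python3 arc.py
```

```text
x -0.0469 y -0.1174 zbar 0.1249 phi -0.015 r 0.0749 Fx_s -2.7 Fy_s -1.9 Fz -4.0 w 13.0 76.825
```

Request:
apply_moves(deltas=[{"slide": [0.018, 0.016, 0], "delta_rot": [0, 0, 0]}, {"slide": [0.004, 0.004, 0], "delta_rot": [0, 0, 0]}, {"slide": [0, 0, 0], "delta_rot": [0, 0, 0]}])

```text
t: 77.2
tool_pos: [0.5946, 0.1287, 0.1199]
eef_rot: [-0.006, 0.401, 0.916, -0.011]
ft_force: [-1.4, -3.9, -4.0]
width: 0.144
```

```bash
python3 arc.py
```

```text
x -0.0395 y -0.1175 zbar 0.1249 phi -0.114 r 0.0754 Fx_s -3.7 Fy_s -1.9 Fz -4.0 w 12.7 77.2
```

Request:
apply_moves(deltas=[{"slide": [-0.012, -0.011, 0], "delta_rot": [0, 0, 0]}, {"slide": [-0.006, -0.006, 0], "delta_rot": [0, 0, 0]}, {"slide": [0, 0, 0], "delta_rot": [0, 0, 0]}])

```text
t: 77.58
tool_pos: [0.591, 0.1254, 0.1203]
eef_rot: [-0.005, 0.401, 0.916, -0.009]
ft_force: [1.5, -2.5, -6.2]
width: 0.145
```

```bash
python3 arc.py
```

```text
x -0.0443 y -0.1174 zbar 0.1253 phi -0.049 r 0.0754 Fx_s -0.6 Fy_s -2.9 Fz -6.2 w 12.8 77.575
```

Request:
apply_moves(deltas=[{"slide": [-0.01, -0.009, 0], "delta_rot": [0, 0, 0]}, {"slide": [-0.004, -0.004, 0], "delta_rot": [0, 0, 0]}, {"slide": [0, 0, 0], "delta_rot": [0, 0, 0]}])

```text
t: 77.95
tool_pos: [0.5883, 0.123, 0.1205]
eef_rot: [-0.004, 0.401, 0.916, -0.007]
ft_force: [1.9, -0.3, -6.1]
width: 0.15
```

```bash
python3 arc.py
```

```text
x -0.0479 y -0.1174 zbar 0.1255 phi -0.001 r 0.0755 Fx_s 1.2 Fy_s -1.5 Fz -6.1 w 13.2 77.95
```

Near zero with a small +x reaction (bar leaning on its latch). Opening and watching.

Request:
apply_moves(deltas=[{"slide": [0, 0, 0], "delta_rot": [0, 0, 0]}, {"slide": [0, 0, 0], "delta_rot": [0, 0, 0]}, {"slide": [0, 0, 0], "delta_rot": [0, 0, 0]}], gripper=-0.1)

```text
t: 78.32
tool_pos: [0.5893, 0.1236, 0.123]
eef_rot: [-0.004, 0.401, 0.916, -0.006]
ft_force: [0.2, -0.5, 0.3]
width: 0.464
```

```bash
python3 arc.py; python3 look.py wrist w34; python3 look.py scene s34;python3 -c "
from h import *
crop(cv2.imread('pics/s34.png')[:,:,::-1],290,50,160,150,4,'pics/s34c.png')"
```

```text
x -0.0468 y -0.1176 zbar 0.1280 phi -0.016 r 0.0780 Fx_s -0.2 Fy_s -0.5 Fz 0.3 w 40.8 78.325
78.325 [0.5893 0.1236 0.123 ] th 2.315883805398786
78.375 [0.5894 0.1237 0.123 ] th 2.3158675449597075
```

View pics/w34.png

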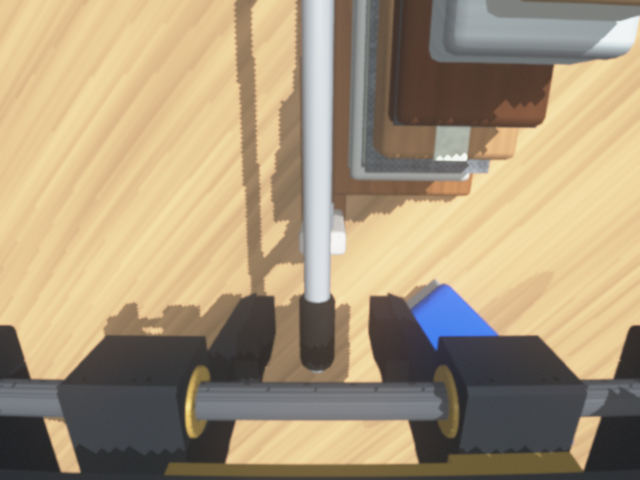

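View pics/s34c.png

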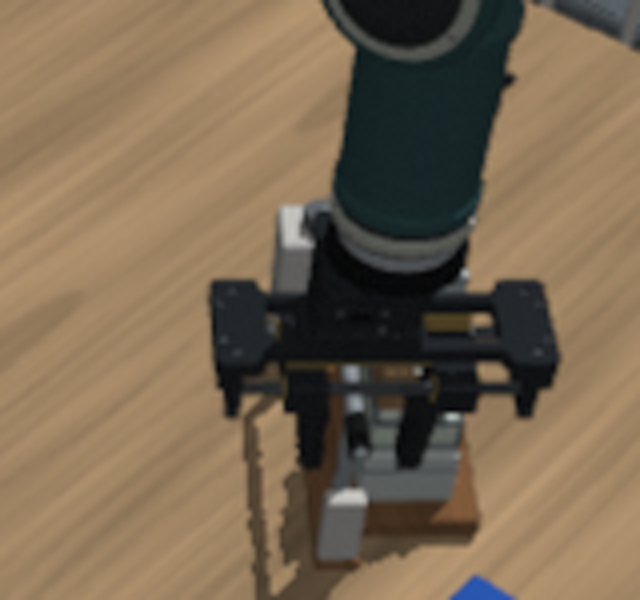

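Latched upright and not touched. Now straight up and away, then a final look.

Request:
apply_moves(deltas=[{"slide": [0, 0, 0.06], "delta_rot": [0, 0, 0]}, {"slide": [0, 0, 0.12], "delta_rot": [0, 0, 0]}, {"slide": [0, 0, 0.16], "delta_rot": [0, 0, 0]}, {"slide": [-0.02, -0.1, 0.1], "delta_rot": [0, 0, 0]}, {"slide": [-0.04, -0.2, 0], "delta_rot": [0, 0, 0]}, {"slide": [-0.04, -0.2, 0], "delta_rot": [0, 0, 0]}, {"slide": [-0.04, -0.2, 0], "delta_rot": [0, 0, 0]}, {"slide": [-0.04, -0.2, 0], "delta_rot": [0, 0, 0]}, {"slide": [-0.02, -0.1, 0], "delta_rot": [0, 0, 0]}, {"slide": [0, 0, 0], "delta_rot": [0, 0, 0]}, {"slide": [0, 0, 0], "delta_rot": [0, 0, 0]}])

```text
t: 79.8
tool_pos: [0.5397, -0.1328, 0.2505]
eef_rot: [0.004, 0.4, 0.916, -0.004]
ft_force: [-0.8, -0.3, -0.3]
width: 0.552
```

```bash
python3 look.py top t35; python3 look.py scene s35;python3 -c "
from h import *
crop(cv2.imread('pics/s35.png')[:,:,::-1],320,60,130,140,4,'pics/s35c.png')
crop(cv2.imread('pics/t35.png')[:,:,::-1],130,190,130,130,4,'pics/t35c.png')"
```

```text
79.8 [ 0.5397 -0.1328  0.2505] th 2.3177882740591853
79.85 [ 0.5398 -0.1326  0.2505] th 2.3184088727514447
```

View pics/s35c.png

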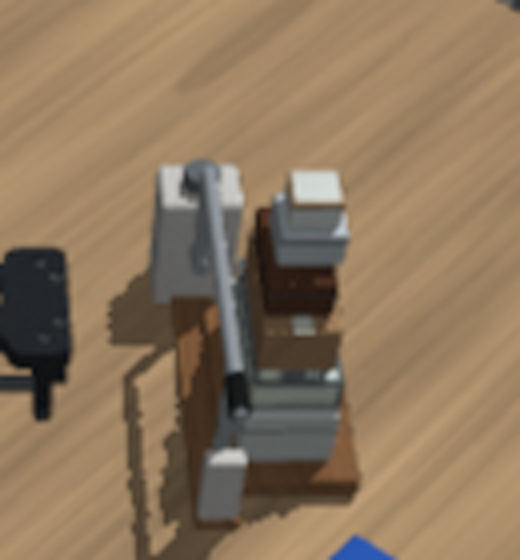

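View pics/t35c.png

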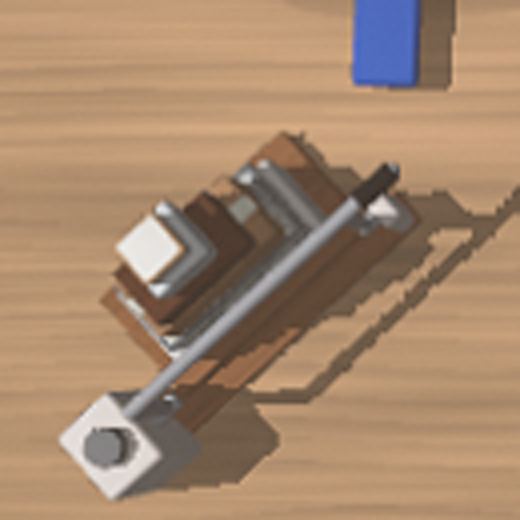

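View pics/t35.png

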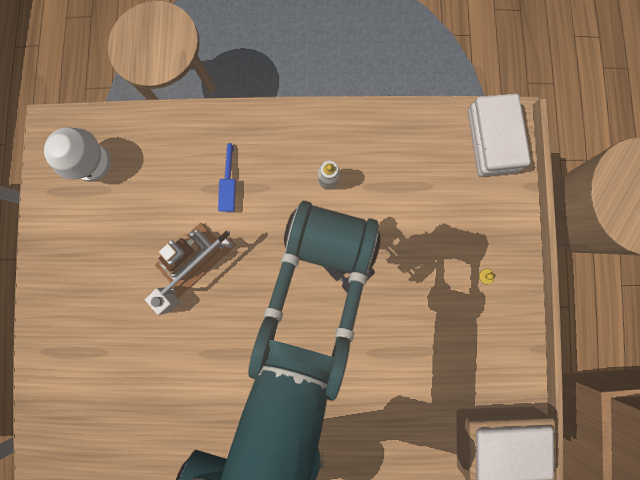

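Run:
```python
from h import *
z=np.load('pics/t35.npz');C=(z['K'],z['d'],z['E'])
f=lambda p:(np.array(p,float)+.5)/4-.5+[130,190]
w=p2w(C,f([(150,211),(184,247),(152,283),(116,248)]),.184)[:,:2];c=w.mean(0);print('trinket',c,np.hypot(*(c-[.5436,.2408])),np.hypot(*(w[0]-w[1])),np.hypot(*(w[1]-w[2])))
a=cv2.imread('pics/top0.png').astype(int);b=cv2.imread('pics/t35.png').astype(int)
```

```text
trinket [0.54558514 0.24310117] 0.0030391074849870155 0.02955429736918097 0.027910259213402212
```

All centred to within about 5 mm, bar at the same pixels as when latched at the start. Handing in.

```bash
python3 -c "
from cell import *
print(job_done()); print(get_obs()['t'])"
```

```text
the job is handed in; nothing more can be done
None
the job is handed in; nothing more can be done
```

I pressed the button so the guard bar dropped, and stacked all six items: wipes box, book, carton, wooden case, tin, trinket box from bottom to top. I then lifted the bar past upright and let it latch. I handed the job in at about 80 s, with the gripper clear of everything.

**Tin:** It was knocked off the pile once, after I had placed it, and landed partly under the dropped bar. I set the trinket box down on the table, dragged the tin clear and put it back on the pile before finishing.

**Last checks:**
- **Pile:** In the camera views each item's centre was within about 5 mm of the platform centre (the limit is 20 mm). The pile looked flat and in line with the stand.
- **Guard bar:** It stayed up after I let go and sits at the same pixels as when it was latched at the start. The button appears to be out.
- **Bottle, hairbrush and pacifier:** They look unmoved.

**Disagreements:**
- **Positions:** The wrist and top cameras differed by up to about 5 mm early on, mostly while the arm was still settling. The tin sits 3–5 mm to one side of the case.
- **Button press:** The wrist force reached about 42 N for a moment, through the fingertips. That is well under the 120 N wrist limit, but it is just over the 40 N limit set for the arm and gripper body. I took that limit not to cover the fingertips, and no failure was reported.

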